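# Set up the folding crate and stand the squat jar in it

### The arm

A 6-joint arm with a two-finger parallel gripper is mounted at the origin on the work surface. World frame = base frame: x ahead of the robot, y to its left, z up, the work surface at z = 0. Lengths are in mm, angles in rad, forces in N, time in s.
With the tool pointing down it reaches from about 275 to 975 mm from the base axis. Payload 8.4 kg.
Tool frame: the origin (TCP) lies on the centre line of the jaws, within the pads' length; the fingertips stand 25 mm ahead of it and the grasp point (between the pads) lies 6 mm ahead of it; z points along the fingers, y is the direction in which the jaws open and shut (so a half turn about z gives the same grasp; the last joint's range is limited). The gripper opens to 92 mm and grips with 3 to 60 N. Pads are 20 mm wide; open, the fingers measure 128 mm over their backs; the gripper's body (75 mm by 189 mm) begins 69 mm behind the grasp point.
Start: joints at [1.12, 0.353, 1.633, -0, 1.155, -0.002], TCP at [271.177, 563.108, 239.583] pointing down, gripper open.
Joint ranges: [-2.63, 2.63], [-0.92, 2.1], [0.06, 2.66], [-1.3, 4.44], [0, 2.69], [-3.02, 3.02]. Speed limits (rad/s): [2.22, 2.22, 2.79, 3.14, 3.14, 3.14].

### API

Orientations are given as a unit quaternion [x, y, z, w].
In Python, from rig import arm gives the robot as it stands.
- The arm moves only by the tool step_arm, never from a script. Its argument "increments" is a list of rows, each an object with "xyz": the shift along the tool's x, y, z in m, a list of three; "turn": the turn about the tool's z in rad. A call has exactly 8 rows; each row shifts and turns the commanded pose from where the row before left it, along the tool's axes as they then stand; what a row does not reach is not made up. A row lasts 1/12 s, in which the tool goes at most 41.7 mm and 7.16 degrees, less where a joint would pass 70% of its speed; a pose out of reach is approached as far as the arm can. A call is refused whole if a number of a shift passes 0.0417 or a number of a turn 0.125, either way. A call with a gripper value outside its range is refused whole. "claw" is the finger opening in m, from 0 to 0.0919, set as the call begins (left out, the last holds). The fingers move at their own pace and stop on an object; the grip force is fixed at half the most. Time passes only in rows, so rows that do not move let the fingers close, or fill a call up. It gives the time, the measured TCP pose, the force and the opening at its end, in the units of the state.
- arm.read_state(): the state, without advancing time (a new reading comes with each control period).
- arm.snapshot(name): name is "scene" or "top"; returns the picture (400x640x3 uint8, red, green, blue); there is no depth.
- arm.calibration(name): a dict with "mtx" (3x3 intrinsics, pixels), "dist_coeffs" ([k1, k2, p1, p2, k3] as OpenCV has them; the pictures are not rectified), "rvec" (rotation vector, rad) and "tvec" (3), from world to camera coordinates, as OpenCV has them. Camera axes: x right, y down, z forward; pixel columns grow to the right and rows downward; lengths in mm; the calibration is good to about 2 mm. A picture is of the moment at which its call begins. calibration takes no time and is no camera call.
- arm.job_done(): hands the job in, once; it reports no verdict.
The state is a dict: "t": time; "q": joint angles; "dq": joint speeds; "joint_torque": joint torques, N m; "position": TCP position; "eef_rot": TCP orientation; "ft_force": force on the tool from outside, world axes, zero at the start; "ft_torque": the same for the moment, N m; "grip_width": finger opening in mm.
Only numpy, scipy, OpenCV 4.12 (cv2) and the standard library are available. Lean on these libraries where they do the work, as an engineer would, in place of code of your own. Each camera call takes 0.05 s, during which the arm holds its last target.

### The job

Set up the folded crate on the bench: first swing its two long sides fully upright against their stops, then its two ends fully upright between them. Then stand the small squat jar upright on the crate's floor and let go. Do not let the jar drop, keep the crate flat on the bench, and leave the tall jar, the upturned empty jar and the onion where they stand.

Things in the scene. Friction and masses are not known exactly. Their poses are not given: they have to be found in the camera images.
- crate: Small vented folding crate of dark grey plastic, folded flat and loose on the bench, about 1.15 kg, 340 mm long (its y), 250 mm wide (its x), 46 mm high folded, 136 mm set up. Origin: centre of its underside; z up, +x away from the robot, +y to the robot's left, within 17 degrees. Its four hinged walls lie folded inwards: the two ends underneath, the two long sides over them.
- crate_floor (a point): Centre of the upper face of the crate's 6 mm floor; axes as the crate. Within the raised walls it measures 224 x 316 mm. The base has rims 36 mm high along the long sides, 16 mm at the ends. A raised end has 6 mm to spare at each long side, so it can only rise when both long sides stand right up (else it pushes against them); raised ends keep the sides from folding in.
- near_side (a joint): Angle (rad) of the long side nearer the robot (hinged along crate y at crate x = -116 mm): 0 = folded flat, 1.571 = upright at its stop. It starts 0 to 0.3 rad up. Stiff hinge, stays where it is left; about 1 to 2 N at the rim move it.
- far_side (a joint): Angle (rad) of the long side away from the robot (hinged at crate x = +116 mm): 0 folded flat, 1.571 upright at its stop. Starts 0 to 0.3 rad up. Same stiff hinge.
- left_end (a joint): Angle (rad) of the end wall at crate +y: 0 folded flat, 1.571 upright at its stop. Starts 0 to 0.05 rad up. Same stiff hinge.
- right_end (a joint): Angle (rad) of the end wall at crate -y: 0 folded flat, 1.571 upright at its stop. Starts 0 to 0.05 rad up. Same stiff hinge.
- near_side_rim (a point): Middle of the near side's rolled rim, on its axis: round bar 12 mm thick, 330 mm long, parallel to the hinge and 90 mm from it. Folded, it lies near the crate's middle, 34 mm over the floor, 40 mm clear of the far side's rim. Next to the rim, at mid-length, is a hand hole 96 mm long, 36 mm wide. From above the rim can be pinched, one finger in the hand hole; the floor below is clear there.
- near_side_hinge (a point): Point on the near side's hinge axis at mid-length, 40 mm above the crate's underside.
- far_side_rim (a point): Middle of the far side's rolled rim; same as the near side's, mirrored.
- far_side_hinge (a point): Point on the far side's hinge axis at mid-length, 40 mm above the crate's underside.
- left_end_rim (a point): Middle of the left end's rolled rim, on its axis: round bar 12 mm thick, 212 mm long, 108 mm from the hinge axis. Folded, it lies 54 mm from the crate's centre, 16 mm over the floor; next to it, at mid-length, the same hand hole, 96 x 36 mm. It is uncovered once the long sides are up. All walls are 8 mm thick.
- left_end_hinge (a point): Point on the left end's hinge axis at mid-length, 22 mm above the crate's underside, 162 mm from the crate's centre along +y.
- right_end_rim (a point): Middle of the right end's rolled rim; same as the left end's, mirrored.
- right_end_hinge (a point): Point on the right end's hinge axis at mid-length, 22 mm above the crate's underside, 162 mm from the crate's centre along -y.
- squat_jar: The small squat jar of dark preserve with a metal lid: 62 mm in diameter, 80 mm high, about 0.3 kg, straight sides from 4 to 54 mm above its underside. Origin: centre of its underside, z up. It stands on the bench beside one end of the crate, left or right; the tall jar stands beside the other.
- tall_jar: Bystander: tall jar of the same preserve, 85 mm in diameter, 150 mm high. Origin: centre of its underside.
- empty_jar: Bystander: empty glass jar standing upside down off one of the crate's far corners, 76 mm in diameter, 105 mm high. Origin: centre of the face it stands on.
- onion: Bystander: onion, 60 mm in diameter, 68 mm high, standing off the other far corner. Origin: centre of its underside.
Things that resemble listed ones, but are neither listed nor needed, are in the scene too. What is shaped like the squat_jar but green or pink is not meant.

How it is judged (in metres and radians):
On the way, in this order (a step that is already met when the one before it is completed fails the run):
1. both long sides stand upright (within 5 degrees of their stops) (value of joint each of near_side, far_side above 1.48 rad), for 0.2 s.
2. both ends stand upright too (within 5 degrees), between the sides (all of step 1 and value of joint each of left_end, right_end above 1.48 rad), for 0.2 s.
3. the squat jar stands upright on the crate's floor, within the four raised walls (all of step 2 and x of squat_jar in the frame of crate between -0.095 and 0.095 m and y of squat_jar in the frame of crate between -0.14 and 0.14 m and z of squat_jar in the frame of crate below 0.012 m and angle between squat_jar's own z axis and vertical below 0.1 rad), for 0.2 s.
At the end, for the whole second after the job is handed in: All four walls of the crate stand within 5 degrees of upright, the crate rests flat on the bench (within 3 degrees), and the squat jar stands upright (within 6 degrees), at rest, on the crate's floor inside the walls (all of step 3 and angle between crate's own z axis and vertical below 0.05 rad and height (world z) of crate below 0.008 m and linear speed of each of squat_jar, crate below 0.02 m/s); the robot touches nothing.
It fails at once if the squat jar is dropped (falls freely by more than about 12 mm) or knocked over ((linear speed of squat_jar above 0.5 m/s and contact force between the fingers and squat_jar below 0.05 N) or angle between squat_jar's own z axis and vertical above 0.8 rad).
It fails at once if the crate is tipped up by more than 20 degrees (angle between crate's own z axis and vertical above 0.35 rad).
It fails at once if the tall jar, the empty jar or the onion is pushed by more than 30 mm or knocked over (distance of any of tall_jar, empty_jar, onion from where it was at the start of the episode above 0.03 m or angle between any of tall_jar, empty_jar, onion's own z axis and vertical above 0.5 rad).
It also fails if it takes over 72 s, if anything falls off the work surface, if the arm or the gripper's body presses on something with over 40 N, if the wrist force passes 120 N, or if a joint passes its speed limit or range.

## Working session

There is one attempt and no reset: what is moved stays moved. The work goes in short steps, Python scripts to look and compute and a tool call to move; the robot and the scene stay as the last step left them, time stands still between calls to the robot, and variables do not carry over. Pictures are saved under pics/ and viewed, and the job is handed in when it is done.

Besides the shell and the picture viewer there is one more tool, called by a JSON object that holds its "fn" and its "kwargs". step_arm: Moves the arm, as the interface text tells. Its arguments: {"type":"object","properties":{"increments":{"type":"array","items":{"type":"object","properties":{"xyz":{"type":"array","items":{"type":"number"}},"turn":{"type":"number"}}}},"claw":{"type":"number"}},"required":["increments"]}

```bash
mkdir -p pics; ls
python3 - <<'E'
from rig import arm
import cv2
print(arm.read_state())
for n in ("scene","top"):
    im=arm.snapshot(n); cv2.imwrite(f"pics/{n}0.png",cv2.cvtColor(im,cv2.COLOR_RGB2BGR)); print(arm.calibration(n))
E
```

```text
pics
{'t': 0.0, 'q': array([ 1.11958788e+00,  3.53669887e-01,  1.63410183e+00, -4.12330888e-05,
        1.15524651e+00, -2.39428878e-03]), 'dq': array([ 0.00054556, -0.00147651,  0.00028651,  0.00173114, -0.00200482,
        0.00064913]), 'joint_torque': array([ 3.01641863e-03, -5.93843758e+01, -3.34222591e+01,  6.99806423e-02,
        2.34411779e-02, -1.16782530e-04]), 'position': array([270.99239873, 562.68133908, 238.86393886]), 'eef_rot': array([ 2.22520161e-01,  9.74927828e-01, -6.98772265e-04, -1.41905382e-04]), 'ft_force': array([-1.0576575 , -0.3968532 ,  0.19444644]), 'ft_torque': array([0.02480315, 0.00500525, 0.03244792]), 'grip_width': 92.18945519645838}
{'mtx': array([[496.49237583,   0.        , 319.38385827],
       [  0.        , 496.49237583, 194.54180463],
       [  0.        ,   0.        ,   1.        ]]), 'dist_coeffs': array([-0.11577128,  0.        ,  0.        ,  0.        ,  0.        ]), 'rvec': array([ 2.20864627,  1.04287085, -0.37797039]), 'tvec': array([-356.27787524, -235.90156839, 1572.86191153])}
{'mtx': array([[438.34287789,   0.        , 317.336187  ],
       [  0.        , 438.34287789, 195.89714402],
       [  0.        ,   0.        ,   1.        ]]), 'dist_coeffs': array([0.0283906, 0.       , 0.       , 0.       , 0.       ]), 'rvec': array([ 2.09991388, -2.12872293,  0.17965475]), 'tvec': array([  57.84072985,  531.79409429, 1186.28516313])}
```

View pics/scene0.png

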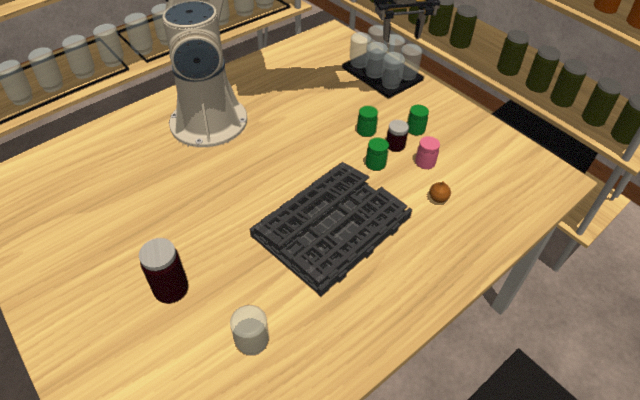

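View pics/top0.png

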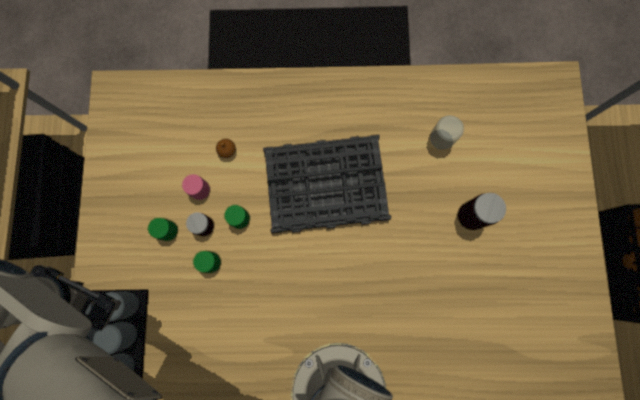

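Scene: crate near (327,184) in top view. The squat jar is at (200,225), to the left among green and pink lookalikes. The tall jar is at (485,210), the empty jar at (446,132) and the onion at (226,148). Next I zoom in on the crate and set up the ray helpers.

```bash
cat > h.py <<'E'
from rig import arm
import numpy as np, cv2
from scipy.spatial.transform import Rotation as Rn
def snap(n,f=None):
    im=cv2.cvtColor(arm.snapshot(n),cv2.COLOR_RGB2BGR)
    if f: cv2.imwrite(f"pics/{f}.png",im)
    return im
def ray(n,uv):
    c=arm.calibration(n);R,_=cv2.Rodrigues(c["rvec"]);t=c["tvec"].reshape(3)
    p=cv2.undistortPoints(np.array(uv,float).reshape(-1,1,2),c["mtx"],c["dist_coeffs"]).reshape(-1,2)
    d=np.c_[p,np.ones(len(p))]@R   # world dirs
    return -R.T@t,d
def plane(n,uv,z):
    o,d=ray(n,uv); s=(np.asarray(z)-o[2])/d[:,2]; return o+d*s[:,None]
def proj(n,P):
    c=arm.calibration(n);return cv2.projectPoints(np.array(P,float).reshape(-1,1,3),c["rvec"],c["tvec"],c["mtx"],c["dist_coeffs"])[0].reshape(-1,2)
def crop(im,x0,y0,x1,y1,s,f,gain=1):
    c=np.clip(im[y0:y1,x0:x1].astype(float)*gain,0,255).astype(np.uint8)
    cv2.imwrite(f"pics/{f}.png",cv2.resize(c,None,fx=s,fy=s,interpolation=cv2.INTER_CUBIC))
E
python3 - <<'E'
from h import *
t=cv2.imread("pics/top0.png");s=cv2.imread("pics/scene0.png")
crop(t,255,125,400,245,5,"tc0",2.2); crop(s,240,155,420,295,4,"sc0",2.2)
g=cv2.cvtColor(t,cv2.COLOR_BGR2HSV)
m=((g[...,2]<95)).astype(np.uint8)*255; m[:120]=0;m[245:]=0;m[:,:255]=0;m[:,400:]=0
m=cv2.morphologyEx(m,cv2.MORPH_CLOSE,np.ones((9,9)))
cs,_=cv2.findContours(m,0,2);c=max(cs,key=cv2.contourArea)
r=cv2.minAreaRect(c);print(r);b=cv2.boxPoints(r)
P=plane("top",b,36);print(b,P.round(1));print(P.mean(0),np.linalg.norm(np.diff(P,axis=0),axis=1))
# jar lid
m2=((g[...,1]<70)&(g[...,2]>90)).astype(np.uint8);m2[:205]=0;m2[245:]=0;m2[:,:180]=0;m2[:,220:]=0
ys,xs=np.nonzero(m2);print(xs.mean(),ys.mean(),len(xs),plane("top",[[xs.mean(),ys.mean()]],80))
E
```

```text
((326.1036682128906, 184.4329376220703), (89.44954681396484, 120.0390853881836), 83.6598129272461)
[[261.5122  146.60977]
 [380.81708 133.35367]
 [390.69513 222.2561 ]
 [271.39026 235.5122 ]] [[ 684.5  212.3   36. ]
 [ 718.6 -136.9   36. ]
 [ 456.7 -154.6   36. ]
 [ 423.9  181.4   36. ]]
[570.93071277  25.56093903  36.        ] [350.93888648 262.46180539 337.54993185]
196.27142857142857 222.4542857142857 350 [[458.25163203 381.64758912  80.        ]]
```

View pics/tc0.png

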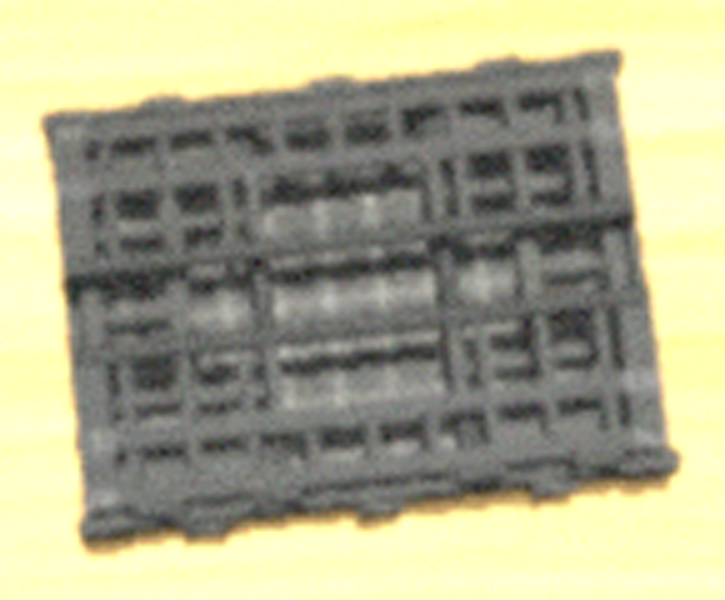

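View pics/sc0.png

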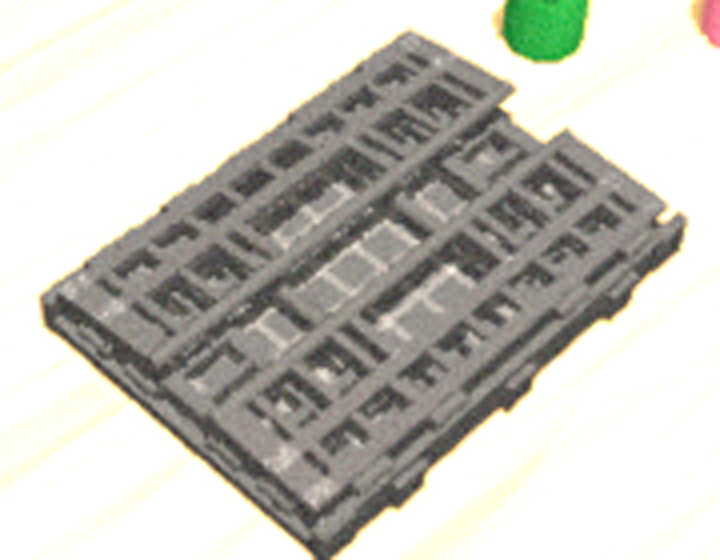

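```bash
cat >> h.py <<'E'
def tri(a,b):
    o1,d1=ray("top",[a]);o2,d2=ray("scene",[b]);d1=d1[0]/np.linalg.norm(d1);d2=d2[0]/np.linalg.norm(d2)
    s=np.linalg.lstsq(np.c_[d1,-d2],o2-o1,rcond=None)[0];p,q=o1+s[0]*d1,o2+s[1]*d2
    return (p+q)/2,np.linalg.norm(p-q)
E
python3 - <<'E'
from h import *
print(ray("top",[[0,0]])[0],ray("scene",[[0,0]])[0])
T=lambda x,y:(255+x/5-.4,125+y/5-.4); S=lambda x,y:(240+x/4-.4,155+y/4-.4)
tp={'NL':T(85,530),'NR':T(678,462),'FR':T(620,58),'FL':T(45,122)}
sp={'NR':S(45,298),'NL':S(410,33),'FL':S(685,222),'FR':S(322,545)}
for k in tp:
    print(k,*tri(tp[k],sp[k])); print(plane("top",[tp[k]],44),plane("top",[tp[k]],20), plane("scene",[sp[k]],44))
print('jar',plane("scene",[[398,128]],80))
E
```

```text
[ 301.16477175   29.28507487 1265.64811921] [1160.10673961 -528.33792955 1015.62269176]
NL [438.14584777 181.34347954  33.49495517] 0.2747660574150002
[[436.89782885 179.93466522  44.        ]] [[439.56438505 182.89426554  20.        ]] [[445.92936286 173.87798364  44.        ]]
NR [ 471.97765584 -154.37837787   32.87922013] 0.22210007015011723
[[ 470.49461287 -152.62776042   44.        ]] [[ 473.82119777 -156.20154569   20.        ]] [[ 479.70206102 -158.7006854    44.        ]]
FR [ 714.16832946 -131.16630945   24.51891305] 1.196919727155459
[[ 707.340394   -129.12761892   44.        ]] [[ 715.31995439 -132.23973      20.        ]] [[ 723.24126456 -138.47055795   44.        ]]
FL [680.07257534 207.91448988  28.28570873] 1.614179870512442
[[674.72820447 205.0056912   44.        ]] [[682.06707909 208.45782666  20.        ]] [[688.06280582 196.97197211  44.        ]]
jar [[465.6314824  372.53357194  80.        ]]
```

```bash
cat >> h.py <<'E'
C=np.array([575.6,26.0,0]);YAW=0.10
def tocr(P,C=C,Y=YAW):
    return (np.atleast_2d(P)-C)@np.array([[np.cos(Y),-np.sin(Y),0],[np.sin(Y),np.cos(Y),0],[0,0,1]])
def tow(P,C=C,Y=YAW):
    return np.atleast_2d(P)@np.array([[np.cos(Y),-np.sin(Y),0],[np.sin(Y),np.cos(Y),0],[0,0,1]]).T+C
E
python3 - <<'E'
from h import *
t=cv2.imread("pics/top0.png");s=cv2.imread("pics/scene0.png")
def draw(im,n,x0,y0,x1,y1,k,f):
    c=np.clip(im[y0:y1,x0:x1].astype(float)*2.2,0,255).astype(np.uint8);c=cv2.resize(c,None,fx=k,fy=k,interpolation=cv2.INTER_CUBIC)
    def L(pts,col):
        p=(proj(n,tow(pts))-[x0,y0]+.4)*k; cv2.polylines(c,[p.astype(np.int32)],False,col,1)
    L([[-125,-170,36],[-125,170,36],[125,170,36],[125,-170,36],[-125,-170,36]],(0,0,255))
    for sg in(-1,1):
      for th,col in((0,(0,255,0)),(.3,(255,255,0))):
        x=sg*(116-90*np.cos(th));z=40+90*np.sin(th)
        L([[x,-165,z],[x,165,z]],col)
    cv2.imwrite(f"pics/{f}.png",c)
draw(t,"top",255,125,400,245,5,"td0");draw(s,"scene",240,155,420,295,4,"sd0")
E
```

```text
(no output)
```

View pics/td0.png

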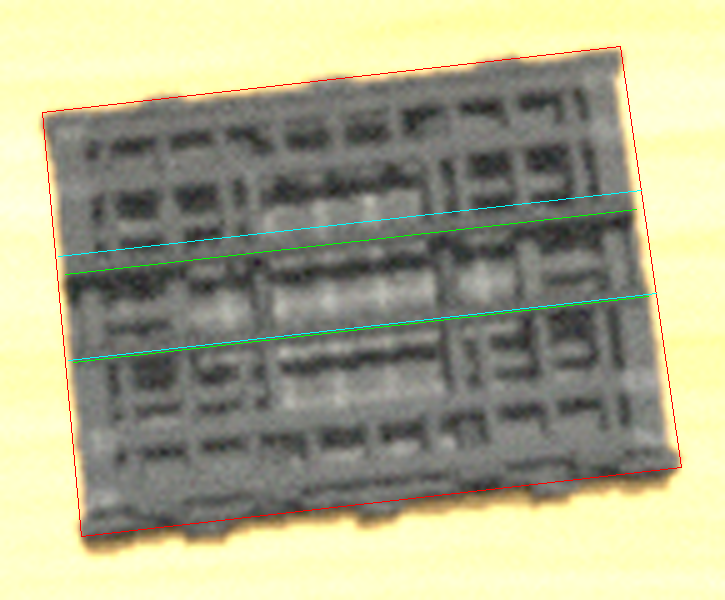

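View pics/sd0.png

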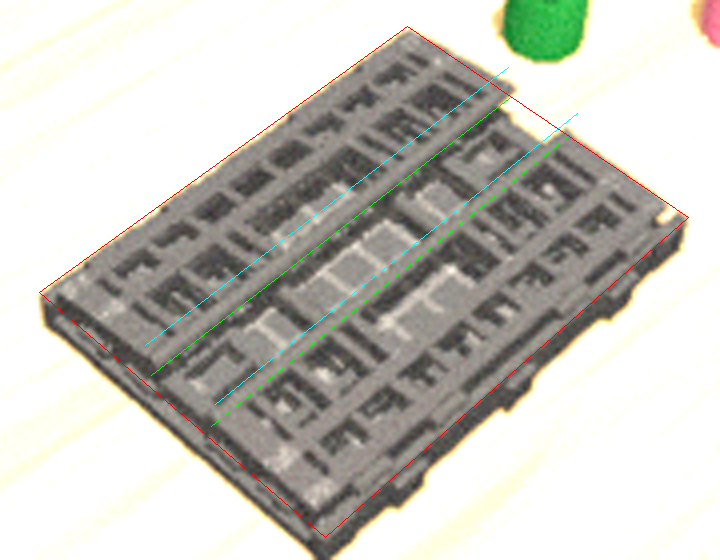

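The box drawn from the measured pose fits both views: centre (575.6, 26), yaw 0.10, rims at about z = 36. Both sides are nearly flat, with the near one up by about 0–0.1 rad. Now a helper that turns world goals into tool-frame rows.

```bash
cat >> h.py <<'E'
def pose():
    s=arm.read_state();M=Rn.from_quat(s["eef_rot"]).as_matrix();return s,M
def plan(pts,az=None,spread=None,nturn=8):
    """pts: list of 8 world TCP points; az: final azimuth of tool y; prints rows in m"""
    s,M=pose();p=s["position"].copy();a=np.arctan2(M[1,1],M[0,1])
    d=0 if az is None else (a-az+np.pi)%(2*np.pi)-np.pi
    tr=np.clip(d/len(pts),-.125,.125)
    for q in pts:
        v=np.array(q)-p; y=np.array([np.cos(a),np.sin(a),0]);x=np.array([-np.sin(a),np.cos(a),0])
        r=np.array([v@x,v@y,-v[2]])/1000
        print('{"xyz":[%.4f,%.4f,%.4f],"turn":%.4f}'%(*r,tr)); p=np.array(q,float);a-=tr
def lin(a,b,n=8): return [np.array(a)+(np.array(b)-np.array(a))*(i+1)/n for i in range(n)]
def st():
    s,M=pose();print("t %.2f"%s["t"],s["position"].round(1),"az %.4f"%np.arctan2(M[1,1],M[0,1]),"F",s["ft_force"].round(1),"w %.1f"%s["grip_width"],"cr",tocr(s["position"]).round(1))
E
python3 - <<'E'
from h import *
st();s,M=pose();print(M.round(4))
p=s["position"];plan(lin(p,[450,200,239]),az=.1)
E
```

```text
t 0.10 [271.  562.8 238.9] az 1.1220 F [-0.2  0.4 -0.7] w 92.0 cr [[-249.5  564.5  238.9]]
[[-9.010e-01  4.339e-01 -5.000e-04]
 [ 4.339e-01  9.010e-01 -1.100e-03]
 [ 0.000e+00 -1.200e-03 -1.000e+00]]
{"xyz":[-0.0398,-0.0311,-0.0000],"turn":0.1250}
{"xyz":[-0.0434,-0.0259,-0.0000],"turn":0.1250}
{"xyz":[-0.0463,-0.0203,-0.0000],"turn":0.1250}
{"xyz":[-0.0485,-0.0144,-0.0000],"turn":0.1250}
{"xyz":[-0.0499,-0.0082,-0.0000],"turn":0.1250}
{"xyz":[-0.0505,-0.0020,-0.0000],"turn":0.1250}
{"xyz":[-0.0504,0.0044,-0.0000],"turn":0.1250}
{"xyz":[-0.0494,0.0106,-0.0000],"turn":0.1250}
```

{"fn": "step_arm", "kwargs": {"increments": [{"xyz":[-0.024,-0.019,0],"turn":0.12},{"xyz":[-0.026,-0.016,0],"turn":0.12},{"xyz":[-0.028,-0.012,0],"turn":0.12},{"xyz":[-0.03,-0.009,0],"turn":0.12},{"xyz":[-0.031,-0.005,0],"turn":0.12},{"xyz":[-0.031,-0.001,0],"turn":0.12},{"xyz":[-0.031,0.002,0],"turn":0.12},{"xyz":[-0.031,0.006,0],"turn":0.12}], "claw": 0.034}}

```text
t: 0.77
position: [383.8, 340.6, 239.4]
eef_rot: [0.65, 0.76, -0.0, -0.0]
ft_force: [-0.4, 0.0, 0.2]
grip_width: 40.4
```

Run:
```python
from h import *
st();s,M=pose()
p=s["position"];plan(lin(p,[549.7,23.4,200],12),az=.1)
```

```text
t 0.77 [383.8 340.6 239.4] az 0.1563 F [-0.4  0.   0.2] w 40.4 cr [[-159.5  332.2  239.4]]
{"xyz":[-0.0283,0.0095,0.0033],"turn":0.0047}
{"xyz":[-0.0282,0.0097,0.0033],"turn":0.0047}
{"xyz":[-0.0282,0.0098,0.0033],"turn":0.0047}
{"xyz":[-0.0281,0.0099,0.0033],"turn":0.0047}
{"xyz":[-0.0281,0.0101,0.0033],"turn":0.0047}
{"xyz":[-0.0280,0.0102,0.0033],"turn":0.0047}
{"xyz":[-0.0280,0.0103,0.0033],"turn":0.0047}
{"xyz":[-0.0279,0.0105,0.0033],"turn":0.0047}
{"xyz":[-0.0279,0.0106,0.0033],"turn":0.0047}
{"xyz":[-0.0278,0.0107,0.0033],"turn":0.0047}
{"xyz":[-0.0278,0.0109,0.0033],"turn":0.0047}
{"xyz":[-0.0277,0.0110,0.0033],"turn":0.0047}
```

{"fn": "step_arm", "kwargs": {"increments": [{"xyz":[-0.037,0.013,0.003],"turn":0.007},{"xyz":[-0.037,0.013,0.003],"turn":0.007},{"xyz":[-0.037,0.013,0.003],"turn":0.007},{"xyz":[-0.037,0.013,0.003],"turn":0.007},{"xyz":[-0.037,0.013,0.003],"turn":0.007},{"xyz":[-0.037,0.013,0.003],"turn":0.007},{"xyz":[-0.037,0.013,0.003],"turn":0.007},{"xyz":[-0.037,0.013,0.003],"turn":0.007}]}}

```text
t: 1.43
position: [527.5, 61.2, 215.3]
eef_rot: [0.669, 0.743, -0.0, -0.0]
ft_force: [1.1, 0.4, -0.9]
grip_width: 33.9
```

Run:
```python
from h import *
st();s,M=pose()
p=s["position"];plan([[549.7,23.4,p[2]]],az=.1)
i=snap("top","top1");crop(i,230,100,400,245,4,"tc1",1.8)
i=snap("scene","scene1");crop(i,240,60,440,260,3,"sc1",1.8)
```

```text
t 1.43 [527.5  61.2 215.3] az 0.1056 F [ 1.1  0.4 -0.9] w 33.9 cr [[-44.4  39.8 215.3]]
{"xyz":[-0.0399,0.0181,-0.0000],"turn":0.0056}
```

View pics/top1.png

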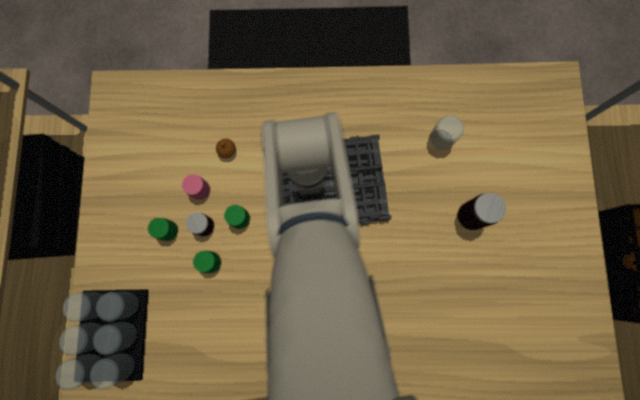

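View pics/sc1.png

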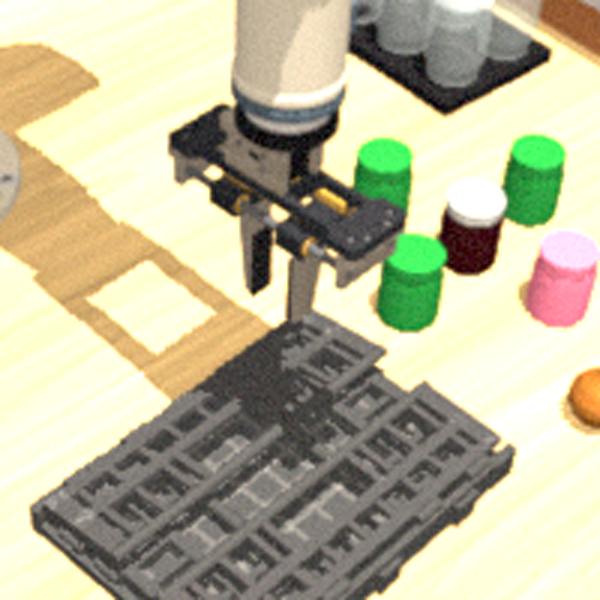

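{"fn": "step_arm", "kwargs": {"increments": [{"xyz":[-0.02,0.009,0],"turn":0.003},{"xyz":[-0.02,0.009,0],"turn":0.003},{"xyz":[0,0,0.03]},{"xyz":[0,0,0.03]},{"xyz":[0,0,0.03]},{"xyz":[0,0,0.03]},{"xyz":[0,0,0.015]},{"xyz":[0,0,0]}]}}

```text
validation failed for argument at $.in...
```

Run:
```python
from h import *
st()
i=snap("scene","scene2");crop(i,280,120,400,240,5,"sc2",2.2)
```

```text
t 1.53 [528.7  58.7 215. ] az 0.1016 F [ 0.1  0.2 -0.3] w 34.0 cr [[-43.4  37.2 215. ]]
```

View pics/sc2.png

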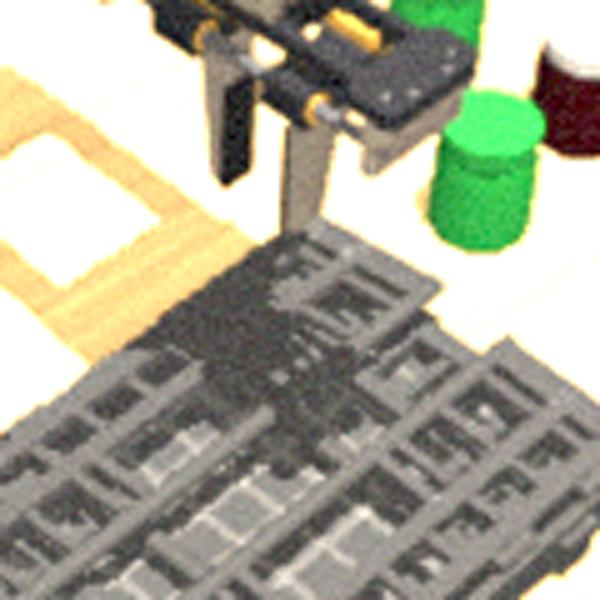

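{"fn": "step_arm", "kwargs": {"increments": [{"xyz":[-0.019,0.009,0],"turn":0.001},{"xyz":[-0.019,0.009,0],"turn":0.001},{"xyz":[0,0,0.03],"turn":0},{"xyz":[0,0,0.03],"turn":0},{"xyz":[0,0,0.03],"turn":0},{"xyz":[0,0,0.03],"turn":0},{"xyz":[0,0,0.015],"turn":0},{"xyz":[0,0,0],"turn":0}]}}

```text
t: 2.25
position: [546.0, 28.3, 77.2]
eef_rot: [0.669, 0.743, -0.002, -0.002]
ft_force: [-1.1, 0.8, -0.0]
grip_width: 34.0
```

Run:
```python
from h import *
st()
i=snap("scene","scene2");crop(i,280,120,400,240,5,"sc2",2.2)
```

```text
t 2.25 [546.   28.3  77.2] az 0.1051 F [-1.1  0.8 -0. ] w 34.0 cr [[-29.3   5.2  77.2]]
```

View pics/sc2.png

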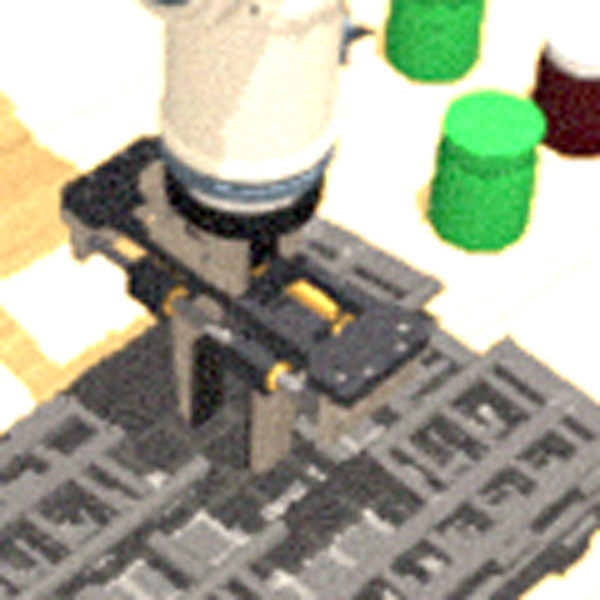

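Scene crop: the two fingers stand astride the near rim, in line with the hand hole. Descending.

{"fn": "step_arm", "kwargs": {"increments": [{"xyz":[-0.005,0.002,0.009],"turn":0.004},{"xyz":[0,0.001,0.009],"turn":0},{"xyz":[0,0,0.009],"turn":0},{"xyz":[0,0,0.0],"turn":0},{"xyz":[0,0,0.0],"turn":0},{"xyz":[0,0,0],"turn":0},{"xyz":[0,0,0],"turn":0},{"xyz":[0,0,0],"turn":0}]}}

```text
t: 2.97
position: [552.8, 22.6, 54.0]
eef_rot: [0.671, 0.742, 0.0, 0.0]
ft_force: [0.5, -0.2, -0.5]
grip_width: 34.0
```

{"fn": "step_arm", "kwargs": {"increments": [{"xyz":[0,0,0],"turn":0},{"xyz":[0,0,0],"turn":0},{"xyz":[0,0,0],"turn":0},{"xyz":[0,0,0.0],"turn":0},{"xyz":[0,0,0.0],"turn":0},{"xyz":[0,0,0],"turn":0},{"xyz":[0,0,0],"turn":0},{"xyz":[0,0,0],"turn":0}], "claw": 0}}

```text
t: 3.63
position: [550.3, 22.5, 52.9]
eef_rot: [0.671, 0.742, -0.002, -0.002]
ft_force: [-4.8, -1.1, 0.1]
grip_width: 10.8
```

Run:
```python
from h import *
st()
i=snap("scene","scene3");crop(i,280,120,400,240,5,"sc3",2.2)
s,M=pose();p=s["position"]
# arc from assumed start angle 0.05, rim at grasp
th0=.05; e=np.array([np.cos(.1),np.sin(.1),0])
ths=np.linspace(th0,np.pi/2,25)[1:]
pr=None
for i,th in enumerate(ths): print(i,"dx %.1f dz %.1f"%(-90*(np.cos(th0)-np.cos(th)),90*(np.sin(th)-np.sin(th0))))
```

```text
t 3.63 [550.3  22.5  52.9] az 0.1001 F [-4.8 -1.1  0.1] w 10.8 cr [[-25.5  -1.   52.9]]
0 dx -0.5 dz 5.7
1 dx -1.3 dz 11.3
2 dx -2.5 dz 16.9
3 dx -4.0 dz 22.4
4 dx -5.9 dz 27.8
5 dx -8.1 dz 33.0
6 dx -10.6 dz 38.1
7 dx -13.5 dz 43.1
8 dx -16.7 dz 47.8
9 dx -20.1 dz 52.3
10 dx -23.9 dz 56.7
11 dx -27.9 dz 60.7
12 dx -32.1 dz 64.5
13 dx -36.6 dz 68.0
14 dx -41.3 dz 71.3
15 dx -46.2 dz 74.2
16 dx -51.3 dz 76.8
17 dx -56.5 dz 79.1
18 dx -61.8 dz 81.0
19 dx -67.3 dz 82.6
20 dx -72.9 dz 83.9
21 dx -78.5 dz 84.8
22 dx -84.2 dz 85.3
23 dx -89.9 dz 85.5
```

View pics/sc3.png

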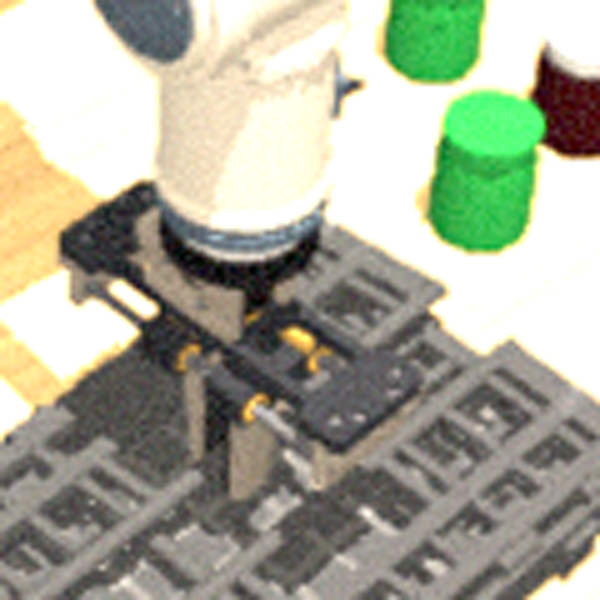

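Gripped: the opening of 10.8 mm matches the 12 mm bar. Now swinging it up along the arc.

{"fn": "step_arm", "kwargs": {"increments": [{"xyz":[0,-0.0005,-0.0057],"turn":0},{"xyz":[0,-0.0008,-0.0056],"turn":0},{"xyz":[0,-0.0012,-0.0056],"turn":0},{"xyz":[0,-0.0015,-0.0055],"turn":0},{"xyz":[0,-0.0019,-0.0054],"turn":0},{"xyz":[0,-0.0022,-0.0052],"turn":0},{"xyz":[0,-0.0025,-0.0051],"turn":0},{"xyz":[0,-0.0029,-0.005],"turn":0}]}}

```text
t: 4.35
position: [539.2, 21.2, 97.4]
eef_rot: [0.671, 0.742, 0.0, 0.0]
ft_force: [-0.8, 0.2, -5.8]
grip_width: 10.9
```

Run:
```python
from h import *
st()
i=snap("scene","scene4");crop(i,240,120,420,300,4,"sc4",2.2)
```

```text
t 4.35 [539.2  21.2  97.4] az 0.0999 F [-0.8  0.2 -5.8] w 10.9 cr [[-36.7  -1.1  97.4]]
```

View pics/sc4.png

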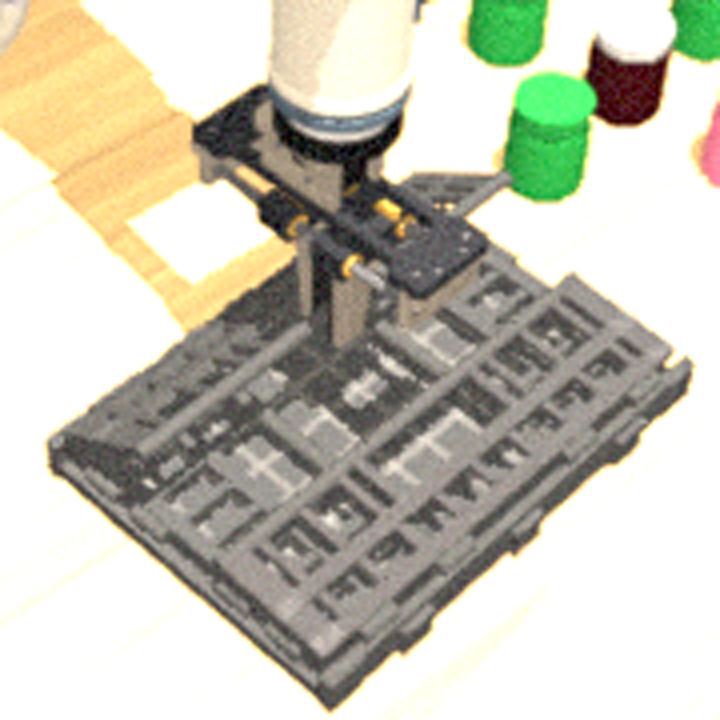

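Scene crop: the near side is up about 30° and the crate stayed put. Continuing.

{"fn": "step_arm", "kwargs": {"increments": [{"xyz":[0,-0.0032,-0.0047],"turn":0},{"xyz":[0,-0.0035,-0.0046],"turn":0},{"xyz":[0,-0.0038,-0.0043],"turn":0},{"xyz":[0,-0.004,-0.0041],"turn":0},{"xyz":[0,-0.0043,-0.0038],"turn":0},{"xyz":[0,-0.0045,-0.0036],"turn":0},{"xyz":[0,-0.0047,-0.0033],"turn":0},{"xyz":[0,-0.005,-0.003],"turn":0}]}}

```text
t: 5.07
position: [506.3, 17.9, 128.6]
eef_rot: [0.671, 0.742, 0.0, 0.0]
ft_force: [1.4, -0.6, -7.5]
grip_width: 11.2
```

{"fn": "step_arm", "kwargs": {"increments": [{"xyz":[0,-0.0052,-0.0026],"turn":0},{"xyz":[0,-0.0053,-0.0022],"turn":0},{"xyz":[0,-0.0054,-0.0019],"turn":0},{"xyz":[0,-0.0055,-0.0016],"turn":0},{"xyz":[0,-0.0056,-0.0013],"turn":0},{"xyz":[0,-0.0057,-0.0009],"turn":0},{"xyz":[0,-0.0058,-0.0006],"turn":0},{"xyz":[0,-0.0058,-0.0003],"turn":0}]}}

```text
t: 5.73
position: [463.1, 13.6, 140.3]
eef_rot: [0.671, 0.742, 0.001, 0.001]
ft_force: [10.7, 1.6, 2.2]
grip_width: 10.9
```

Run:
```python
from h import *
st()
i=snap("scene","scene5");crop(i,240,120,420,300,4,"sc5",2.2)
```

```text
t 5.73 [463.1  13.6 140.3] az 0.1000 F [10.7  1.6  2.2] w 10.9 cr [[-113.2   -1.1  140.3]]
```

View pics/sc5.png

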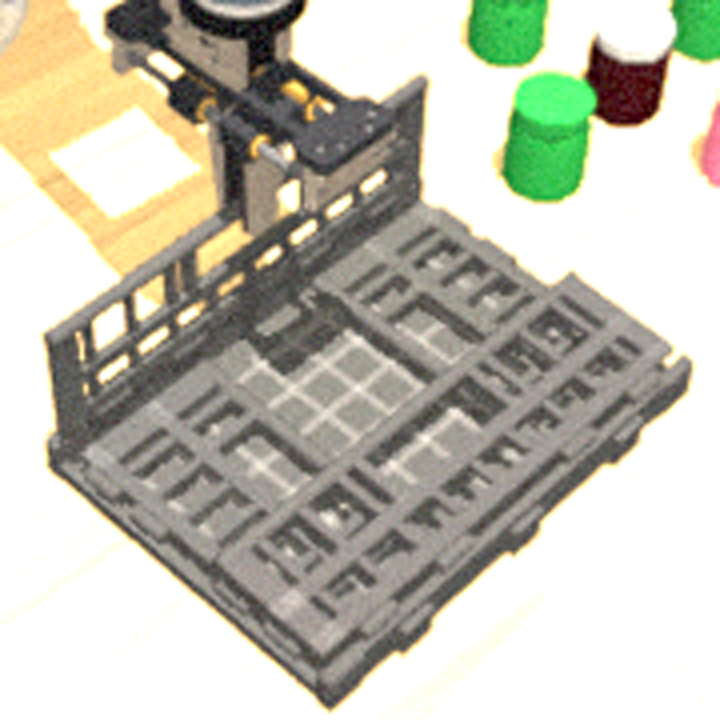

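{"fn": "step_arm", "kwargs": {"increments": [{"xyz":[0,-0.0015,0],"turn":0},{"xyz":[0,-0.0015,0],"turn":0},{"xyz":[0,0,0],"turn":0},{"xyz":[0,0,0],"turn":0},{"xyz":[0,0,0],"turn":0},{"xyz":[0,0,0],"turn":0},{"xyz":[0,0,0],"turn":0},{"xyz":[0,0,0],"turn":0}]}}

```text
t: 6.45
position: [460.5, 13.3, 140.3]
eef_rot: [0.671, 0.742, 0.001, 0.001]
ft_force: [6.4, 0.2, 6.5]
grip_width: 10.9
```

Run:
```python
from h import *
st()
```

```text
t 6.45 [460.5  13.3 140.3] az 0.1000 F [6.4 0.2 6.5] w 10.9 cr [[-115.8   -1.2  140.3]]
```

{"fn": "step_arm", "kwargs": {"increments": [{"xyz":[0,0,0],"turn":0},{"xyz":[0,0,0],"turn":0},{"xyz":[0,0,0],"turn":0},{"xyz":[0,0,0],"turn":0},{"xyz":[0,0,-0.01],"turn":0},{"xyz":[0,0,-0.012],"turn":0},{"xyz":[0,0,-0.015],"turn":0},{"xyz":[0,0,0],"turn":0}], "claw": 0.034}}

```text
t: 7.12
position: [460.3, 13.2, 179.0]
eef_rot: [0.671, 0.742, 0.001, 0.001]
ft_force: [0.6, -0.1, 0.9]
grip_width: 34.3
```

Run:
```python
from h import *
st()
i=snap("scene","scene6");crop(i,240,120,420,300,4,"sc6",2.2)
```

```text
t 7.12 [460.3  13.2 179. ] az 0.1000 F [ 0.6 -0.1  0.9] w 34.3 cr [[-116.    -1.2  179. ]]
```

View pics/sc6.png

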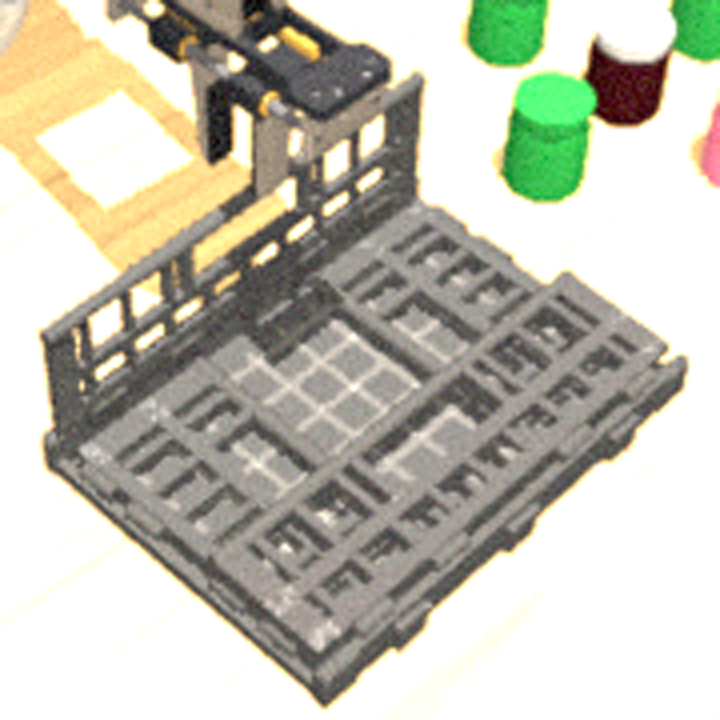

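The near side stands at its stop; the crate slid about 2 mm. Moving over to the far rim.

{"fn": "step_arm", "kwargs": {"increments": [{"xyz":[0,0.035,0],"turn":0},{"xyz":[0,0.035,0],"turn":0},{"xyz":[0.001,0.035,0],"turn":0},{"xyz":[0,0.035,0],"turn":0},{"xyz":[0,0,0.035],"turn":0},{"xyz":[0,0,0.035],"turn":0},{"xyz":[0,0,0.024],"turn":0},{"xyz":[0,0,0],"turn":0}]}}

```text
t: 7.83
position: [594.2, 28.0, 76.8]
eef_rot: [0.671, 0.742, -0.003, -0.003]
ft_force: [-1.7, -0.6, -0.1]
grip_width: 33.8
```

Run:
```python
from h import *
st()
i=snap("scene","scene7");crop(i,240,120,420,300,4,"sc7",2.2)
st()
```

```text
t 7.83 [594.2  28.   76.8] az 0.1001 F [-1.7 -0.6 -0.1] w 33.8 cr [[18.8  0.2 76.8]]
t 7.88 [595.8  28.1  79.5] az 0.1000 F [-0.4 -0.5 -0.6] w 33.8 cr [[20.3  0.1 79.5]]
```

View pics/sc7.png

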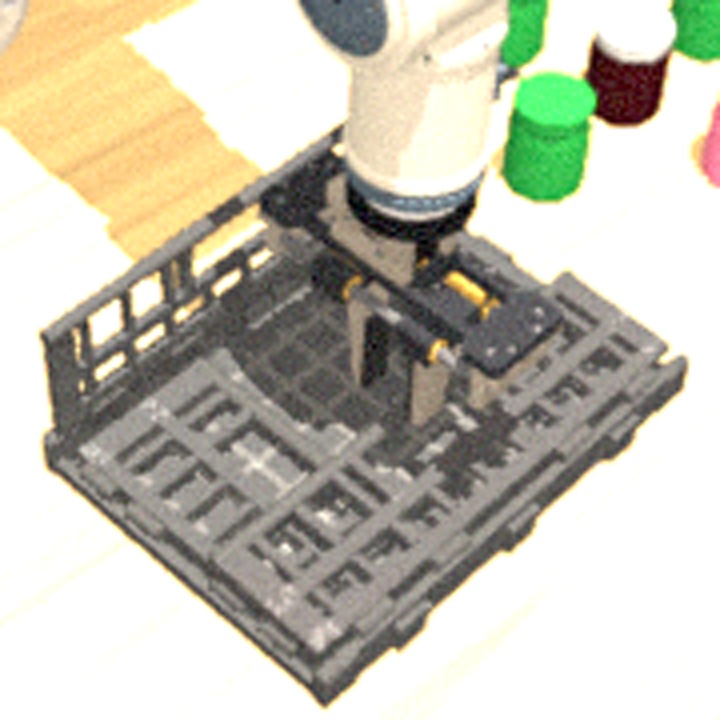

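{"fn": "step_arm", "kwargs": {"increments": [{"xyz":[0,0.003,0.0],"turn":0},{"xyz":[0,0,0.008],"turn":0},{"xyz":[0,0,0.009],"turn":0},{"xyz":[0,0,0.009],"turn":0},{"xyz":[0,0,0.004],"turn":0},{"xyz":[0,0,0],"turn":0},{"xyz":[0,0,0],"turn":0},{"xyz":[0,0,0],"turn":0}]}}

```text
t: 8.55
position: [601.6, 28.5, 52.7]
eef_rot: [0.671, 0.742, 0.0, 0.0]
ft_force: [0.1, 0.6, -0.6]
grip_width: 34.0
```

{"fn": "step_arm", "kwargs": {"increments": [{"xyz":[0,0,0],"turn":0},{"xyz":[0,0,0],"turn":0},{"xyz":[0,0,0],"turn":0},{"xyz":[0,0,0.0],"turn":0},{"xyz":[0,0,0.0],"turn":0},{"xyz":[0,0,0],"turn":0},{"xyz":[0,0,0],"turn":0},{"xyz":[0,0,0],"turn":0}], "claw": 0}}

```text
t: 9.22
position: [601.7, 28.5, 52.7]
eef_rot: [0.671, 0.742, 0.0, 0.0]
ft_force: [1.6, 0.2, 0.0]
grip_width: 11.0
```

Run:
```python
from h import *
st()
i=snap("scene","scene8");crop(i,240,120,420,300,4,"sc8",2.2)
```

```text
t 9.22 [601.7  28.5  52.7] az 0.1000 F [1.6 0.2 0. ] w 11.0 cr [[26.3 -0.1 52.7]]
```

View pics/sc8.png

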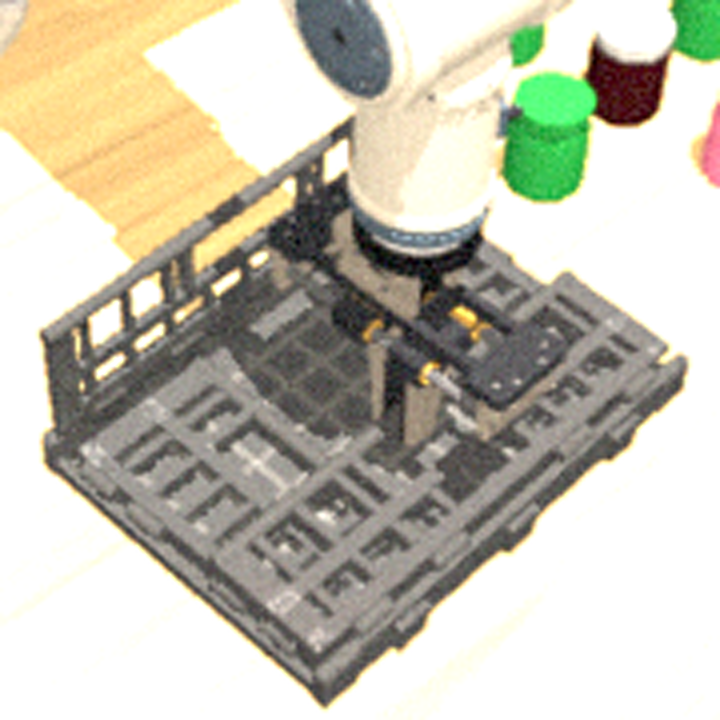

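Gripped the far rim (11.0 mm at crate x ≈ 26). Same arc, mirrored.

{"fn": "step_arm", "kwargs": {"increments": [{"xyz":[0,0.0005,-0.0057],"turn":0},{"xyz":[0,0.0008,-0.0056],"turn":0},{"xyz":[0,0.0012,-0.0056],"turn":0},{"xyz":[0,0.0015,-0.0055],"turn":0},{"xyz":[0,0.0019,-0.0054],"turn":0},{"xyz":[0,0.0022,-0.0052],"turn":0},{"xyz":[0,0.0025,-0.0051],"turn":0},{"xyz":[0,0.0029,-0.005],"turn":0}]}}

```text
t: 9.93
position: [613.2, 29.7, 95.7]
eef_rot: [0.671, 0.742, -0.001, -0.001]
ft_force: [-5.0, -0.8, -2.4]
grip_width: 10.9
```

{"fn": "step_arm", "kwargs": {"increments": [{"xyz":[0,0.0032,-0.0047],"turn":0},{"xyz":[0,0.0035,-0.0046],"turn":0},{"xyz":[0,0.0038,-0.0043],"turn":0},{"xyz":[0,0.004,-0.0041],"turn":0},{"xyz":[0,0.0043,-0.0038],"turn":0},{"xyz":[0,0.0045,-0.0036],"turn":0},{"xyz":[0,0.0047,-0.0033],"turn":0},{"xyz":[0,0.005,-0.003],"turn":0}]}}

```text
t: 10.6
position: [645.7, 33.1, 127.5]
eef_rot: [0.671, 0.742, -0.002, -0.002]
ft_force: [-10.1, 0.0, 6.1]
grip_width: 11.0
```

{"fn": "step_arm", "kwargs": {"increments": [{"xyz":[0,0.0052,-0.0026],"turn":0},{"xyz":[0,0.0053,-0.0022],"turn":0},{"xyz":[0,0.0054,-0.0019],"turn":0},{"xyz":[0,0.0055,-0.0016],"turn":0},{"xyz":[0,0.0056,-0.0013],"turn":0},{"xyz":[0,0.0057,-0.0009],"turn":0},{"xyz":[0,0.0058,-0.0006],"turn":0},{"xyz":[0,0.0058,-0.0003],"turn":0}]}}

```text
t: 11.27
position: [693.0, 37.8, 141.5]
eef_rot: [0.671, 0.742, 0.001, 0.001]
ft_force: [-4.1, 1.4, 10.8]
grip_width: 10.9
```

Run:
```python
from h import *
st()
i=snap("scene","scene9");crop(i,240,120,420,300,4,"sc9",2.2)
st()
```

```text
t 11.27 [693.   37.8 141.5] az 0.1000 F [-4.1  1.4 10.8] w 10.9 cr [[118.    0.  141.5]]
t 11.32 [694.2  37.9 141.4] az 0.1001 F [-1.9  0.4 12.7] w 11.1 cr [[119.2   0.  141.4]]
```

View pics/sc9.png

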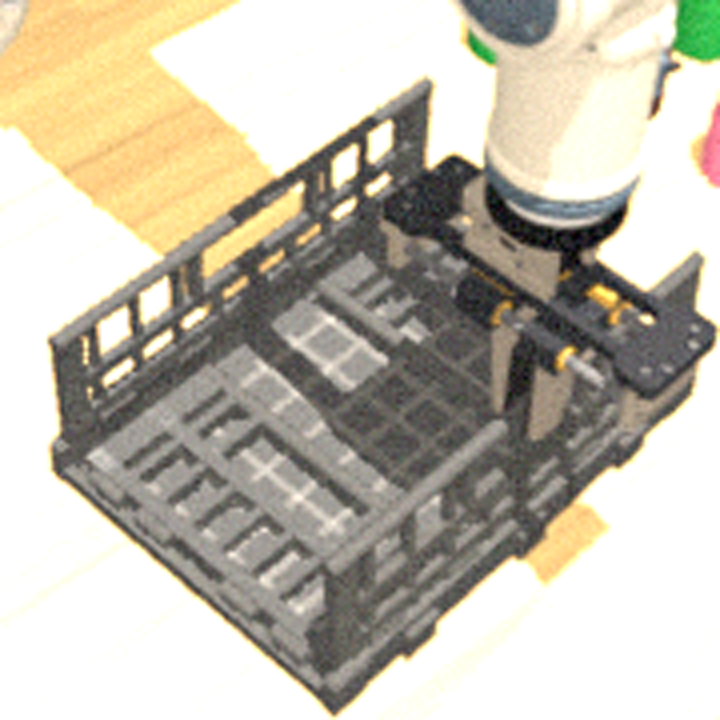

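{"fn": "step_arm", "kwargs": {"increments": [{"xyz":[0,0.0015,0],"turn":0},{"xyz":[0,0.0015,0],"turn":0},{"xyz":[0,0,0],"turn":0},{"xyz":[0,0,0],"turn":0},{"xyz":[0,0,0],"turn":0},{"xyz":[0,0,0],"turn":0},{"xyz":[0,0,0],"turn":0},{"xyz":[0,0,0],"turn":0}]}}

```text
t: 11.98
position: [696.5, 38.2, 141.4]
eef_rot: [0.671, 0.742, 0.002, 0.001]
ft_force: [-2.6, -0.7, 10.4]
grip_width: 10.7
```

{"fn": "step_arm", "kwargs": {"increments": [{"xyz":[0,0,0],"turn":0},{"xyz":[0,0,0],"turn":0},{"xyz":[0,0,0],"turn":0},{"xyz":[0,0,0],"turn":0},{"xyz":[0,0,-0.01],"turn":0},{"xyz":[0,0,-0.015],"turn":0},{"xyz":[0,0,-0.025],"turn":0},{"xyz":[0,0,-0.03],"turn":0}], "claw": 0.034}}

```text
t: 12.65
position: [693.7, 37.8, 218.1]
eef_rot: [0.671, 0.742, -0.001, -0.001]
ft_force: [-0.7, 1.0, 0.3]
grip_width: 33.9
```

{"fn": "step_arm", "kwargs": {"increments": [{"xyz":[0,-0.02,-0.02],"turn":0.12},{"xyz":[0,-0.0,-0.02],"turn":0.12},{"xyz":[0,0,-0.01],"turn":0.12},{"xyz":[0,0,-0.01],"turn":0.12},{"xyz":[0,0,0],"turn":0.12},{"xyz":[0,0,0],"turn":0.12},{"xyz":[0,0,0],"turn":0.12},{"xyz":[0,0,0],"turn":0.12}]}}

```text
t: 13.32
position: [674.8, 35.9, 279.2]
eef_rot: [0.939, 0.345, 0.0, 0.0]
ft_force: [-0.3, -0.5, -0.9]
grip_width: 33.9
```

Run:
```python
from h import *
st()
i=snap("scene","scene10");crop(i,240,100,440,300,4,"sc10",2.2)
i=snap("top","top10");crop(i,255,115,400,245,5,"tc10",2.2)
st()
```

```text
t 13.32 [674.8  35.9 279.2] az -0.8659 F [-0.3 -0.5 -0.9] w 33.9 cr [[ 9.970e+01 -1.000e-01  2.792e+02]]
t 13.42 [674.9  35.9 279.1] az -0.8622 F [ 0.6 -0.  -0.1] w 34.4 cr [[ 9.980e+01 -1.000e-01  2.791e+02]]
```

View pics/sc10.png

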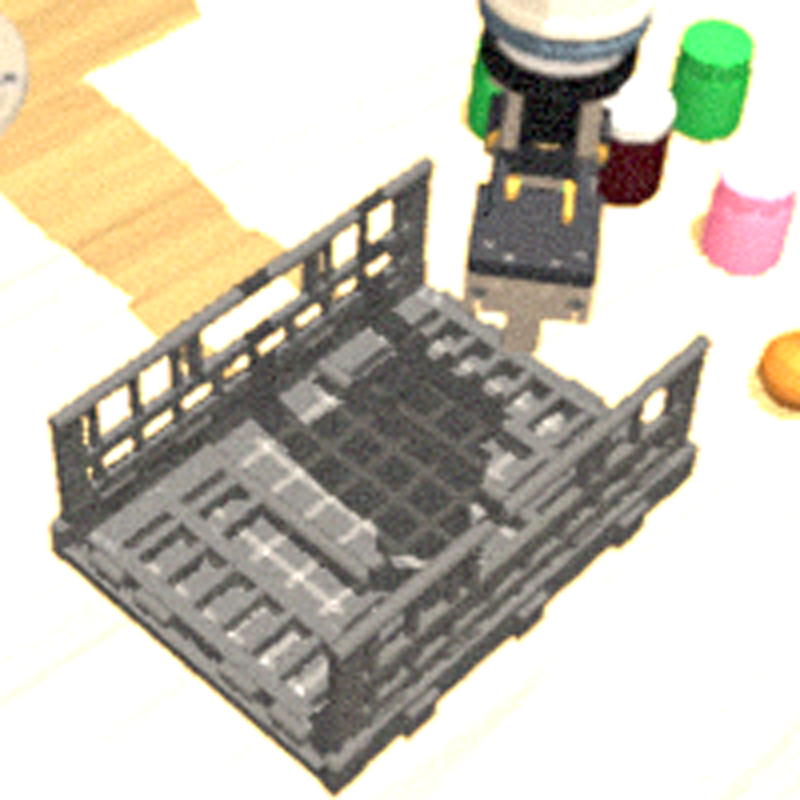

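View pics/tc10.png

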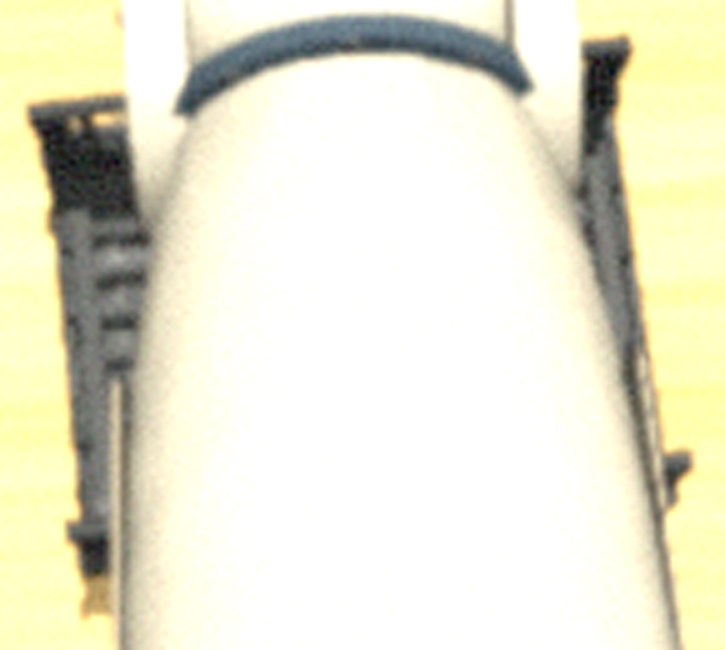

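Run:
```python
from h import *
S=lambda x,y:(240+x/4-.4,100+y/4-.4); T=lambda x,y:(255+x/5-.4,115+y/5-.4)
for k,uv,z in (("NR rim",S(55,418),134),("NL rim",S(430,163),134),("FL rim",S(704,343),134),("FR rim",S(333,648),134),
  ("NR base",S(53,545),20),("FR base",S(335,792),0),("FL base",S(692,480),10),("NR b2",S(55,525),36),("FL b2",S(693,450),36)):
    print(k,tocr(plane("scene",[uv],z)).round(1))
for k,uv,z in (("FL rim",T(32,107),134),("FR rim",T(628,42),134),("NR rim",T(688,460),134),("NL rim",T(72,530),134)):
    print(k,tocr(plane("top",[uv],z)).round(1))
```

```text
NR rim [[-107.4 -162.   134. ]]
NL rim [[-103.8  161.5  134. ]]
FL rim [[125.3 160.  134. ]]
FR rim [[ 120.8 -162.6  134. ]]
NR base [[-109.7 -173.8   20. ]]
FR base [[ 130.6 -166.5    0. ]]
FL base [[138.5 162.8  10. ]]
NR b2 [[-110.5 -169.8   36. ]]
FL b2 [[133.6 163.5  36. ]]
FL rim [[125.  161.8 134. ]]
FR rim [[ 123.4 -162.3  134. ]]
NR rim [[-107.  -161.7  134. ]]
NL rim [[-106.9  161.3  134. ]]
```

Run:
```python
from h import *
s,M=pose();p=s["position"];tg=tow([7,54,200])[0];print(tg)
plan(lin(p,tg,8),az=.1-np.pi/2)
```

```text
[577.17402466  80.42905884 200.        ]
{"xyz":[-0.0056,-0.0122,0.0099],"turn":0.0761}
{"xyz":[-0.0066,-0.0117,0.0099],"turn":0.0761}
{"xyz":[-0.0074,-0.0112,0.0099],"turn":0.0761}
{"xyz":[-0.0083,-0.0106,0.0099],"turn":0.0761}
{"xyz":[-0.0090,-0.0099,0.0099],"turn":0.0761}
{"xyz":[-0.0098,-0.0092,0.0099],"turn":0.0761}
{"xyz":[-0.0104,-0.0084,0.0099],"turn":0.0761}
{"xyz":[-0.0110,-0.0076,0.0099],"turn":0.0761}
```

{"fn": "step_arm", "kwargs": {"increments": [{"xyz":[-0.0056,-0.0122,0.01],"turn":0.076},{"xyz":[-0.0066,-0.0117,0.01],"turn":0.076},{"xyz":[-0.0074,-0.0112,0.01],"turn":0.076},{"xyz":[-0.0083,-0.0106,0.01],"turn":0.076},{"xyz":[-0.009,-0.0099,0.01],"turn":0.076},{"xyz":[-0.0098,-0.0092,0.01],"turn":0.076},{"xyz":[-0.0104,-0.0084,0.01],"turn":0.076},{"xyz":[-0.011,-0.0076,0.01],"turn":0.076}]}}

```text
t: 14.08
position: [576.6, 80.4, 198.4]
eef_rot: [0.999, 0.052, 0.0, -0.0]
ft_force: [-0.1, -0.2, 0.1]
grip_width: 34.2
```

Run:
```python
from h import *
st()
i=snap("top","top11");crop(i,255,115,400,245,5,"tc11",2.2)
i=snap("scene","scene11");crop(i,240,100,440,300,4,"sc11",2.2)
st()
```

```text
t 14.08 [576.6  80.4 198.4] az -1.4668 F [-0.1 -0.2  0.1] w 34.2 cr [[  6.4  54.  198.4]]
t 14.18 [574.7  80.6 197.2] az -1.4645 F [-0.8 -0.  -0.4] w 34.2 cr [[  4.6  54.4 197.2]]
```

View pics/sc11.png

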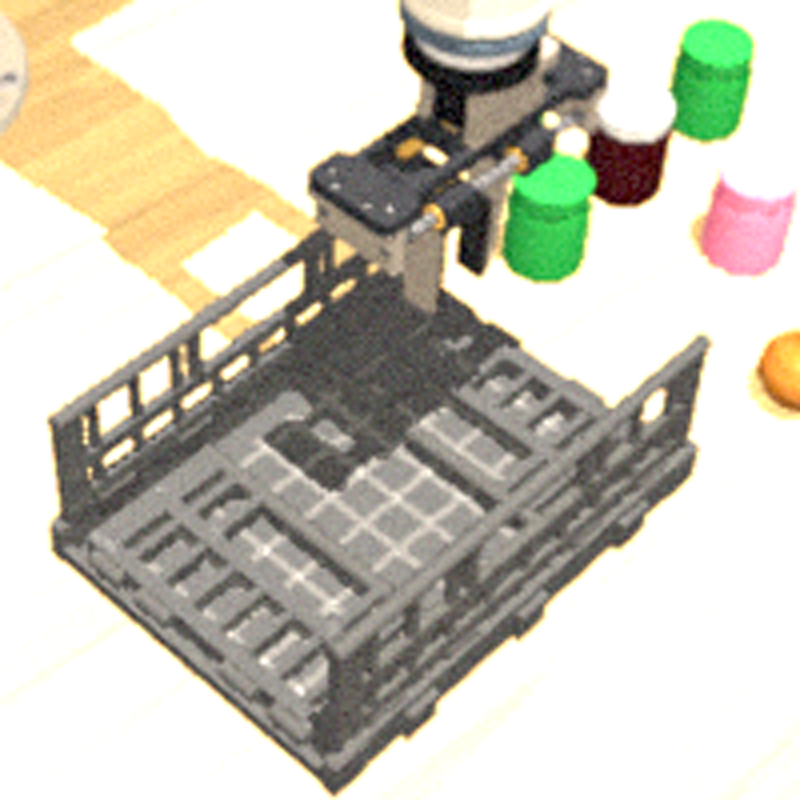

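View pics/tc11.png

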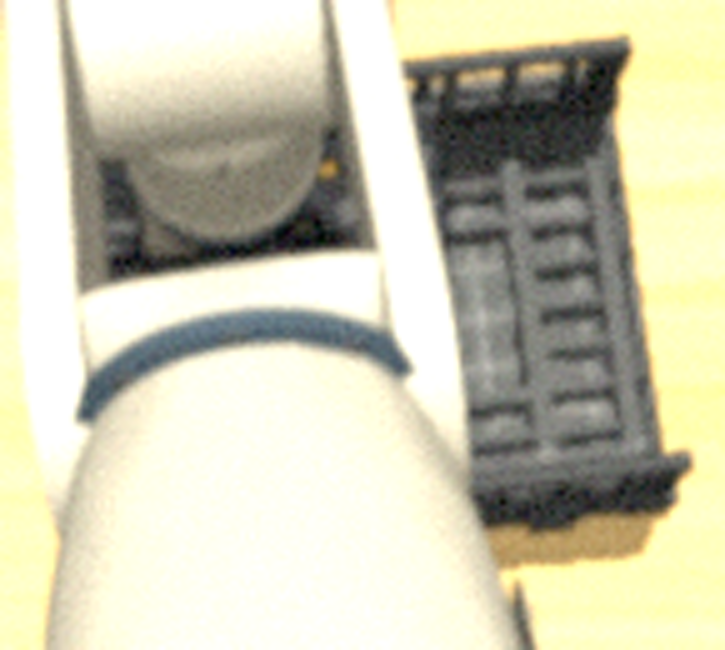

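Both sides are upright: rim span is about 230 mm outer to inner edge, against 232 expected. The left end's rim and its hand hole lie below the gripper. Descending.

{"fn": "step_arm", "kwargs": {"increments": [{"xyz":[0,0,0.03],"turn":0.003},{"xyz":[0,0,0.035],"turn":0.003},{"xyz":[0,0,0.035],"turn":0},{"xyz":[0,0,0.03],"turn":0},{"xyz":[0,0,0.008],"turn":0},{"xyz":[0,0,0],"turn":0},{"xyz":[0,0,0],"turn":0},{"xyz":[0,0,0],"turn":0}]}}

```text
t: 14.85
position: [578.9, 80.3, 62.5]
eef_rot: [0.999, 0.049, 0.002, -0.0]
ft_force: [-0.1, 0.2, -0.2]
grip_width: 34.2
```

Run:
```python
from h import *
st()
i=snap("scene","scene12");crop(i,240,100,440,300,4,"sc12",2.2)
```

```text
t 14.85 [578.9  80.3  62.5] az -1.4726 F [-0.1  0.2 -0.2] w 34.2 cr [[ 8.7 53.7 62.5]]
```

View pics/sc12.png

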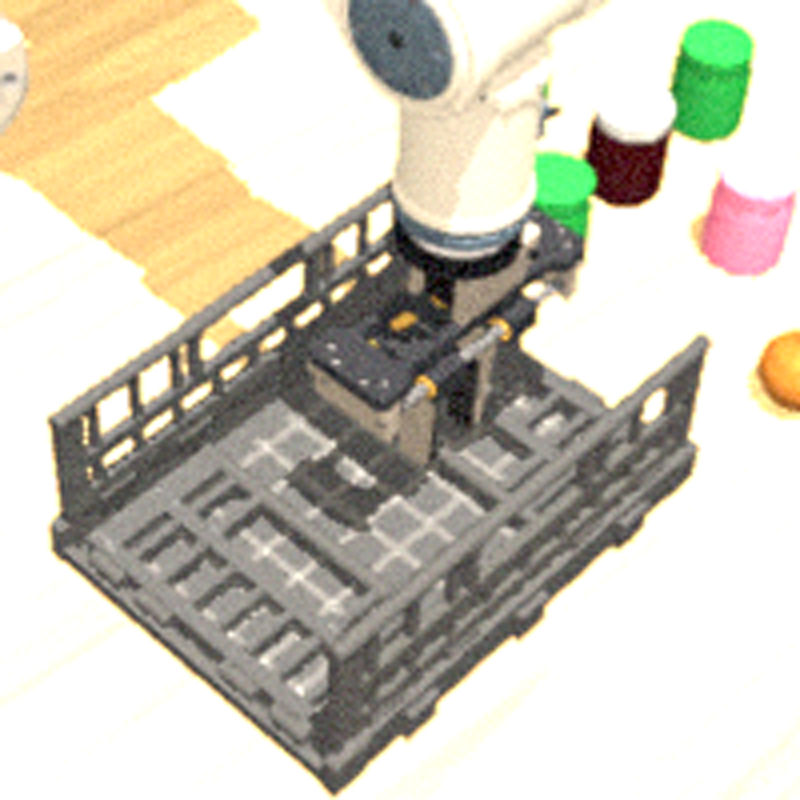

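{"fn": "step_arm", "kwargs": {"increments": [{"xyz":[0,0,0.008],"turn":0},{"xyz":[0,0,0.008],"turn":0},{"xyz":[0,0,0.007],"turn":0},{"xyz":[0,0,0.006],"turn":0},{"xyz":[0,0,0],"turn":0},{"xyz":[0,0,0],"turn":0},{"xyz":[0,0,0],"turn":0},{"xyz":[0,0,0],"turn":0}]}}

```text
t: 15.57
position: [576.8, 80.1, 31.4]
eef_rot: [0.999, 0.048, -0.0, 0.0]
ft_force: [-2.1, -0.3, 8.3]
grip_width: 33.9
```

{"fn": "step_arm", "kwargs": {"increments": [{"xyz":[0,0,0],"turn":0},{"xyz":[0,0,0],"turn":0},{"xyz":[0,0,0],"turn":0},{"xyz":[0,0,0.0],"turn":0},{"xyz":[0,0,0.0],"turn":0},{"xyz":[0,0,0],"turn":0},{"xyz":[0,0,0],"turn":0},{"xyz":[0,0,0],"turn":0}], "claw": 0}}

```text
t: 16.23
position: [577.5, 80.3, 31.4]
eef_rot: [0.999, 0.048, 0.0, -0.0]
ft_force: [-0.2, -0.3, 6.5]
grip_width: 11.4
```

Run:
```python
from h import *
st()
th=np.linspace(.03,np.pi/2,25);dy=108*(np.cos(.03)-np.cos(th));dz=108*(np.sin(th)-np.sin(.03))
for a,b in zip(np.diff(dy),np.diff(dz)):print("%.4f %.4f"%(-a/1000,-b/1000))
```

```text
t 16.23 [577.5  80.3  31.4] az -1.4738 F [-0.2 -0.3  6.5] w 11.4 cr [[ 7.3 53.9 31.4]]
-0.0004 -0.0069
-0.0009 -0.0069
-0.0013 -0.0068
-0.0017 -0.0067
-0.0022 -0.0066
-0.0026 -0.0064
-0.0030 -0.0063
-0.0034 -0.0060
-0.0038 -0.0058
-0.0041 -0.0056
-0.0045 -0.0053
-0.0048 -0.0050
-0.0051 -0.0047
-0.0054 -0.0043
-0.0057 -0.0040
-0.0059 -0.0036
-0.0061 -0.0032
-0.0063 -0.0028
-0.0065 -0.0024
-0.0066 -0.0020
-0.0068 -0.0015
-0.0068 -0.0011
-0.0069 -0.0007
-0.0069 -0.0002
```

Gripped the left rim (11.4 mm). The tips touch the floor lightly at 6.5 N. Swinging it up.

{"fn": "step_arm", "kwargs": {"increments": [{"xyz":[0,-0.0004,-0.0069],"turn":0},{"xyz":[0,-0.0009,-0.0069],"turn":0},{"xyz":[0,-0.0013,-0.0068],"turn":0},{"xyz":[0,-0.0017,-0.0067],"turn":0},{"xyz":[0,-0.0022,-0.0066],"turn":0},{"xyz":[0,-0.0026,-0.0064],"turn":0},{"xyz":[0,-0.003,-0.0063],"turn":0},{"xyz":[0,-0.0034,-0.006],"turn":0}]}}

```text
t: 16.9
position: [575.2, 95.1, 84.8]
eef_rot: [0.999, 0.049, -0.0, 0.001]
ft_force: [0.9, -5.0, -1.3]
grip_width: 11.0
```

Run:
```python
from h import *
st()
i=snap("scene","scene13");crop(i,240,100,440,300,4,"sc13",2.2)
```

```text
t 16.90 [575.2  95.1  84.8] az -1.4737 F [ 0.9 -5.  -1.3] w 11.0 cr [[ 6.5 68.8 84.8]]
```

View pics/sc13.png

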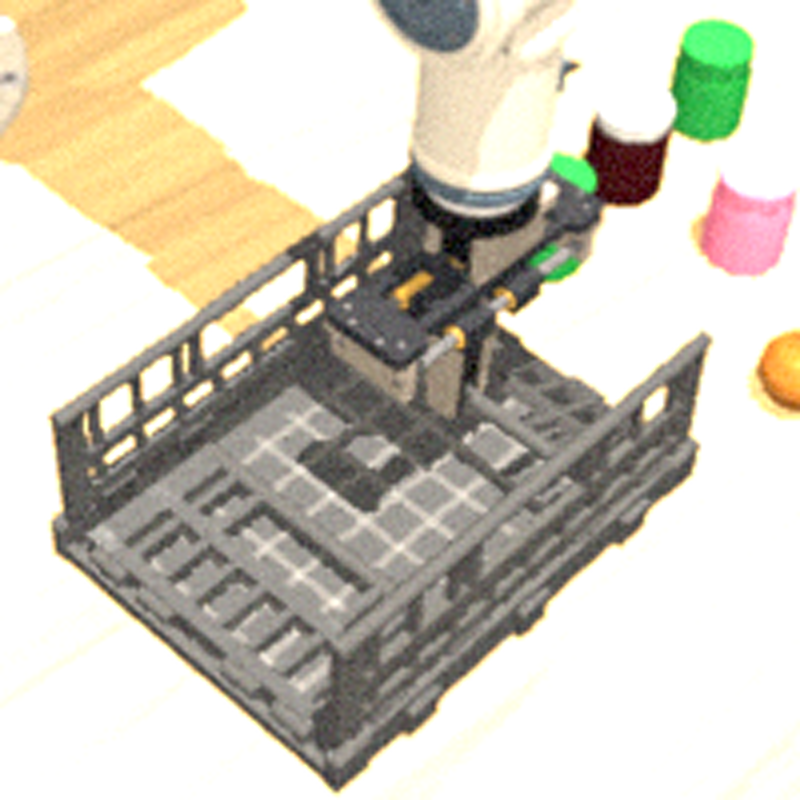

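{"fn": "step_arm", "kwargs": {"increments": [{"xyz":[0,-0.0038,-0.0058],"turn":0},{"xyz":[0,-0.0041,-0.0056],"turn":0},{"xyz":[0,-0.0045,-0.0053],"turn":0},{"xyz":[0,-0.0048,-0.005],"turn":0},{"xyz":[0,-0.0051,-0.0047],"turn":0},{"xyz":[0,-0.0054,-0.0043],"turn":0},{"xyz":[0,-0.0057,-0.004],"turn":0},{"xyz":[0,-0.0059,-0.0036],"turn":0}]}}

```text
t: 17.62
position: [571.8, 133.5, 123.6]
eef_rot: [0.999, 0.049, 0.0, 0.001]
ft_force: [-0.4, -11.8, 10.3]
grip_width: 11.2
```

{"fn": "step_arm", "kwargs": {"increments": [{"xyz":[0,-0.0061,-0.0032],"turn":0},{"xyz":[0,-0.0063,-0.0028],"turn":0},{"xyz":[0,-0.0065,-0.0024],"turn":0},{"xyz":[0,-0.0066,-0.002],"turn":0},{"xyz":[0,-0.0068,-0.0015],"turn":0},{"xyz":[0,-0.0068,-0.0011],"turn":0},{"xyz":[0,-0.0069,-0.0007],"turn":0},{"xyz":[0,-0.0069,-0.0002],"turn":0}]}}

```text
t: 18.28
position: [566.9, 187.3, 140.4]
eef_rot: [0.999, 0.048, 0.001, 0.0]
ft_force: [-10.7, -6.6, 36.8]
grip_width: 11.3
```

Run:
```python
from h import *
st()
i=snap("scene","scene14");crop(i,240,100,440,300,4,"sc14",2.2)
st()
```

```text
t 18.28 [566.9 187.3 140.4] az -1.4740 F [-10.7  -6.6  36.8] w 11.3 cr [[  7.5 161.3 140.4]]
t 18.33 [566.8 188.6 140.5] az -1.4739 F [-11.3  -4.6  35.8] w 11.1 cr [[  7.5 162.7 140.5]]
```

View pics/sc14.png

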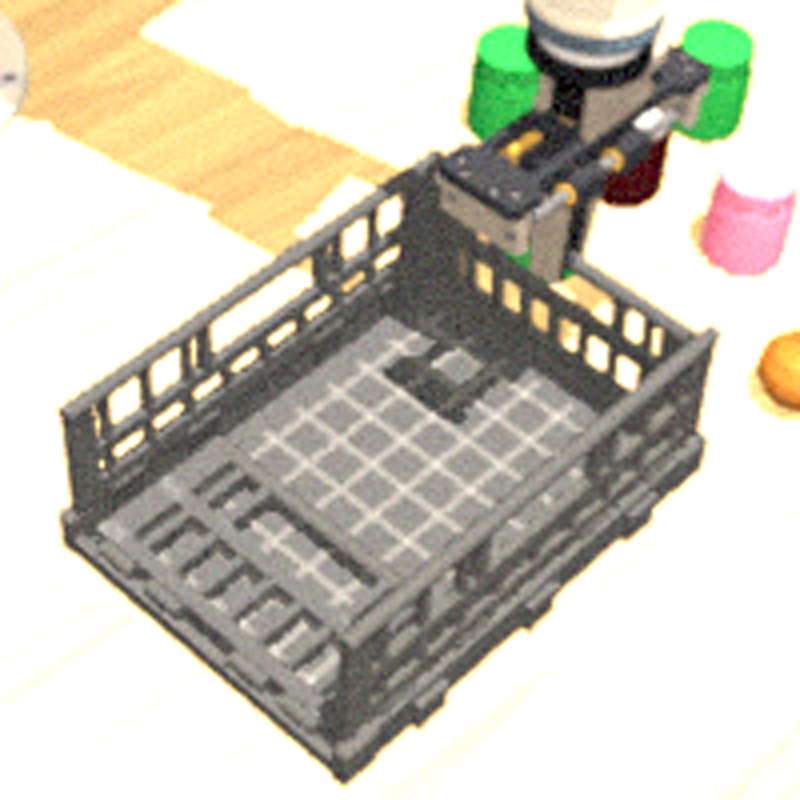

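{"fn": "step_arm", "kwargs": {"increments": [{"xyz":[0,0,-0.002],"turn":0},{"xyz":[0,-0.001,-0.002],"turn":0},{"xyz":[0,-0.001,0],"turn":0},{"xyz":[0,-0.001,0],"turn":0},{"xyz":[0,0,0],"turn":0},{"xyz":[0,0,0],"turn":0},{"xyz":[0,0,0],"turn":0},{"xyz":[0,0,0],"turn":0}]}}

```text
t: 19.0
position: [566.0, 190.4, 140.9]
eef_rot: [0.999, 0.048, -0.0, -0.0]
ft_force: [-4.6, -0.8, 10.7]
grip_width: 11.1
```

Run:
```python
from h import *
st()
i=snap("scene","scene15");crop(i,240,100,440,300,4,"sc15",2.2)
st()
```

```text
t 19.00 [566.  190.4 140.9] az -1.4740 F [-4.6 -0.8 10.7] w 11.1 cr [[  6.9 164.6 140.9]]
t 19.05 [566.  190.4 140.9] az -1.4741 F [-3.7 -2.4 10. ] w 11.2 cr [[  6.9 164.5 140.9]]
```

View pics/sc15.png

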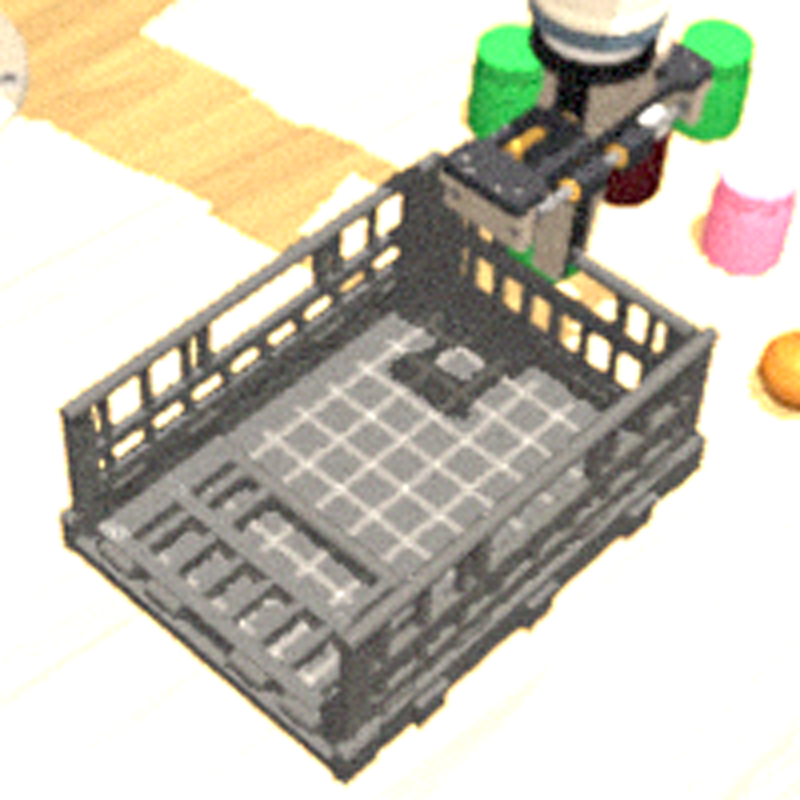

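{"fn": "step_arm", "kwargs": {"increments": [{"xyz":[0,0,0],"turn":0},{"xyz":[0,0,0],"turn":0},{"xyz":[0,0,0],"turn":0},{"xyz":[0,0,0],"turn":0},{"xyz":[0,0,-0.01],"turn":0},{"xyz":[0,0,-0.015],"turn":0},{"xyz":[0,0,-0.025],"turn":0},{"xyz":[0,0,-0.01],"turn":0}], "claw": 0.034}}

```text
t: 19.72
position: [567.5, 190.7, 203.3]
eef_rot: [0.999, 0.048, 0.001, -0.0]
ft_force: [1.4, -0.1, 0.5]
grip_width: 34.3
```

{"fn": "step_arm", "kwargs": {"increments": [{"xyz":[0,0.035,0],"turn":0},{"xyz":[0,0.035,0],"turn":0},{"xyz":[0,0.036,0],"turn":0},{"xyz":[0,0.036,0],"turn":0},{"xyz":[0,0.036,0],"turn":0},{"xyz":[0,0.036,0],"turn":0},{"xyz":[0,0,0],"turn":0},{"xyz":[0,0,0],"turn":0}]}}

```text
t: 20.38
position: [587.2, -24.2, 200.4]
eef_rot: [0.999, 0.047, 0.0, -0.0]
ft_force: [-0.3, 0.7, 0.3]
grip_width: 33.8
```

Run:
```python
from h import *
st()
i=snap("scene","scene16");crop(i,240,100,440,300,4,"sc16",2.2)
i=snap("top","top16");crop(i,255,115,400,245,5,"tc16",2.2)
st()
```

```text
t 20.38 [587.2 -24.2 200.4] az -1.4774 F [-0.3  0.7  0.3] w 33.8 cr [[  6.5 -51.1 200.4]]
t 20.48 [587.  -22.1 200.3] az -1.4745 F [-0.2 -0.3 -0.4] w 34.2 cr [[  6.5 -49.  200.3]]
```

View pics/sc16.png

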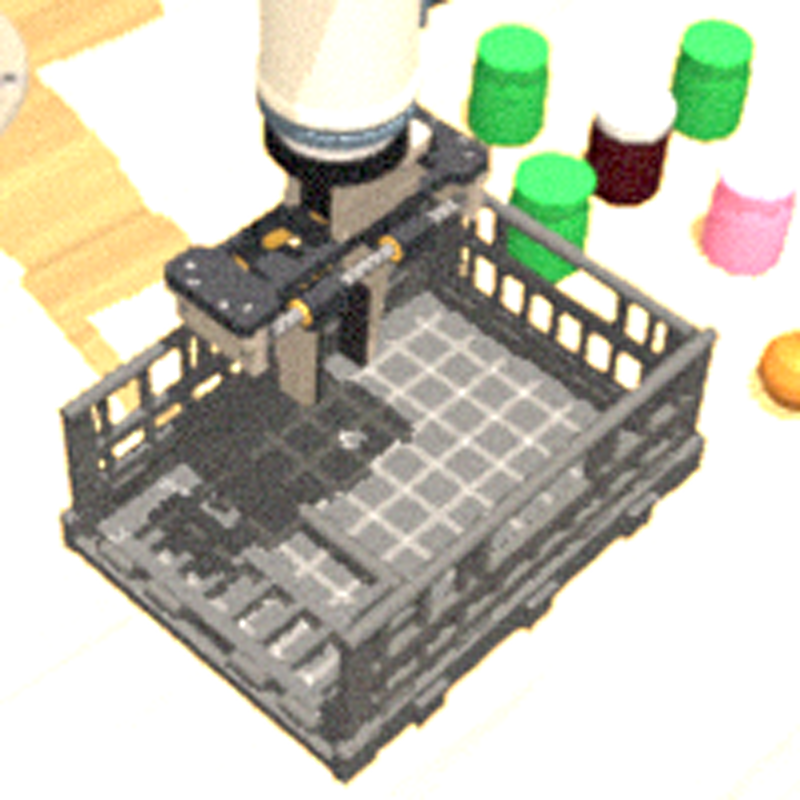

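View pics/tc16.png

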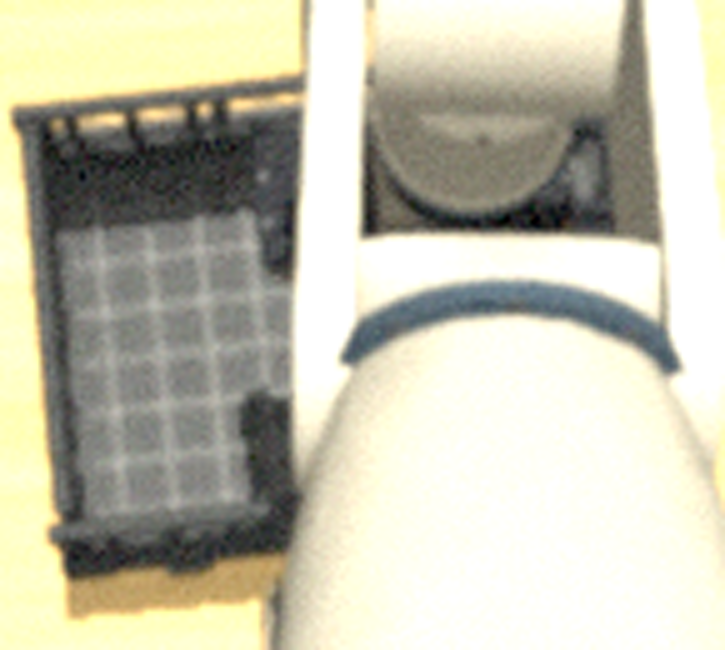

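Run:
```python
from h import *
S=lambda x,y:(240+x/4-.4,100+y/4-.4); T=lambda x,y:(255+x/5-.4,115+y/5-.4)
for k,uv,z in (("NR rim",S(67,410),134),("FL rim",S(714,333),134),("FR rim",S(345,635),134),("leftrim far end",S(697,332),134),("leftrim near",S(497,205),134),
  ("FR base",S(345,780),0)):
    print(k,tocr(plane("scene",[uv],z)).round(1))
for k,uv,z in (("FL rim",T(15,107),134),("NL rim",T(53,533),134),("left wall outer top",T(27,130),134),("left wall outer top2",T(58,510),134),("in",T(40,130),134)):
    print(k,tocr(plane("top",[uv],z)).round(1))
```

```text
NR rim [[-107.2 -152.9  134. ]]
FL rim [[124.6 171.3 134. ]]
FR rim [[ 119.5 -152.   134. ]]
leftrim far end [[116.6 164.4 134. ]]
leftrim near [[-45.5 162.4 134. ]]
FR base [[ 129.2 -156.6    0. ]]
FL rim [[126.1 171.  134. ]]
NL rim [[-107.3  171.3  134. ]]
left wall outer top [[112.4 165.6 134. ]]
left wall outer top2 [[-95.6 167.6 134. ]]
in [[111.6 158.7 134. ]]
```

Measurement: the crate slid about 9 mm along +y while the left end was pulled. The left rim stands 7 mm or so short of its stop, close to the 5° limit, so I'll press it out later with an open finger. The right end comes first.

{"fn": "step_arm", "kwargs": {"increments": [{"xyz":[0,-0.0045,0.03],"turn":0},{"xyz":[0,0,0.035],"turn":0},{"xyz":[0,0,0.035],"turn":0},{"xyz":[0,0,0.03],"turn":0},{"xyz":[0,0,0.015],"turn":0},{"xyz":[0,0,0.01],"turn":0},{"xyz":[0,0,0.008],"turn":0},{"xyz":[0,0,0.002],"turn":0}]}}

```text
t: 21.15
position: [586.5, -17.2, 34.6]
eef_rot: [0.999, 0.049, -0.0, -0.0]
ft_force: [0.1, -0.3, -0.1]
grip_width: 33.9
```

Run:
```python
from h import *
st()
i=snap("scene","scene17");crop(i,240,100,440,300,4,"sc17",2.2)
st()
```

```text
t 21.15 [586.5 -17.2  34.6] az -1.4728 F [ 0.1 -0.3 -0.1] w 33.9 cr [[  6.5 -44.1  34.6]]
t 21.20 [586.7 -17.5  35. ] az -1.4731 F [ 0.1 -0.   0.1] w 33.7 cr [[  6.7 -44.4  35. ]]
```

View pics/sc17.png

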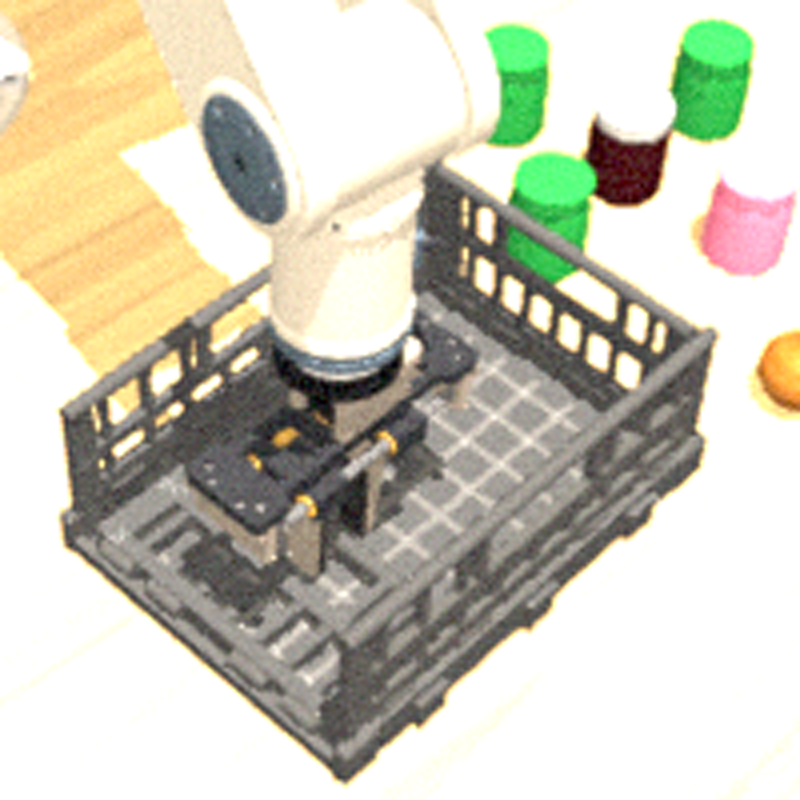

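{"fn": "step_arm", "kwargs": {"increments": [{"xyz":[0,0,0],"turn":0},{"xyz":[0,0,0],"turn":0},{"xyz":[0,0,0],"turn":0},{"xyz":[0,0,0.0],"turn":0},{"xyz":[0,0,0.0],"turn":0},{"xyz":[0,0,0],"turn":0},{"xyz":[0,0,0],"turn":0},{"xyz":[0,0,0],"turn":0}], "claw": 0}}

```text
t: 21.87
position: [587.2, -18.1, 35.7]
eef_rot: [0.999, 0.048, 0.001, -0.0]
ft_force: [2.0, 1.2, 4.8]
grip_width: 11.0
```

{"fn": "step_arm", "kwargs": {"increments": [{"xyz":[0,0.0004,-0.0069],"turn":0},{"xyz":[0,0.0009,-0.0069],"turn":0},{"xyz":[0,0.0013,-0.0068],"turn":0},{"xyz":[0,0.0017,-0.0067],"turn":0},{"xyz":[0,0.0022,-0.0066],"turn":0},{"xyz":[0,0.0026,-0.0064],"turn":0},{"xyz":[0,0.003,-0.0063],"turn":0},{"xyz":[0,0.0034,-0.006],"turn":0}]}}

```text
t: 22.53
position: [587.5, -33.3, 88.5]
eef_rot: [0.999, 0.048, -0.001, -0.0]
ft_force: [-0.0, 5.8, -0.7]
grip_width: 10.8
```

Run:
```python
from h import *
st()
i=snap("scene","scene18");crop(i,240,100,440,300,4,"sc18",2.2)
st()
```

```text
t 22.53 [587.5 -33.3  88.5] az -1.4743 F [-0.   5.8 -0.7] w 10.8 cr [[  5.9 -60.2  88.5]]
t 22.58 [587.8 -34.   89.5] az -1.4743 F [-3.7  6.2  3.1] w 11.1 cr [[  6.2 -60.9  89.5]]
```

View pics/sc18.png

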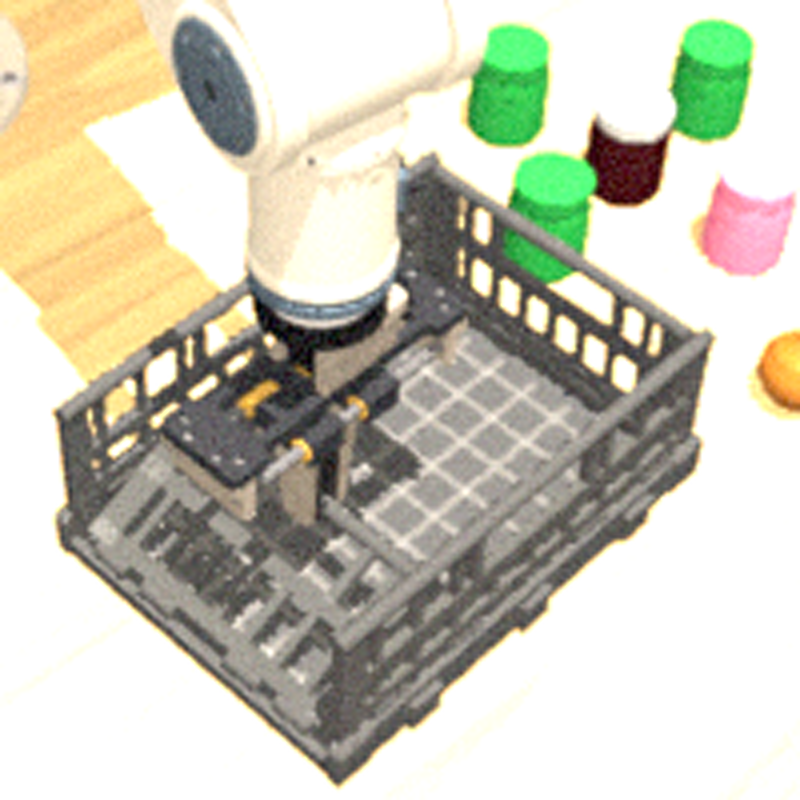

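{"fn": "step_arm", "kwargs": {"increments": [{"xyz":[0,0.0036,-0.0058],"turn":0},{"xyz":[0,0.004,-0.0056],"turn":0},{"xyz":[0,0.0044,-0.0053],"turn":0},{"xyz":[0,0.0048,-0.005],"turn":0},{"xyz":[0,0.0051,-0.0047],"turn":0},{"xyz":[0,0.0054,-0.0043],"turn":0},{"xyz":[0,0.0057,-0.004],"turn":0},{"xyz":[0,0.0059,-0.0036],"turn":0}]}}

```text
t: 23.25
position: [591.6, -71.2, 127.3]
eef_rot: [0.999, 0.048, -0.0, -0.001]
ft_force: [-2.3, 12.7, 9.3]
grip_width: 10.8
```

{"fn": "step_arm", "kwargs": {"increments": [{"xyz":[0,0.0061,-0.0032],"turn":0},{"xyz":[0,0.0063,-0.0028],"turn":0},{"xyz":[0,0.0065,-0.0024],"turn":0},{"xyz":[0,0.0066,-0.002],"turn":0},{"xyz":[0,0.0,0],"turn":0},{"xyz":[0,0,0],"turn":0},{"xyz":[0,0,0],"turn":0},{"xyz":[0,0,0],"turn":0}]}}

```text
t: 23.92
position: [594.4, -97.0, 139.6]
eef_rot: [0.999, 0.048, 0.0, -0.001]
ft_force: [-7.9, 8.3, 25.6]
grip_width: 11.0
```

Run:
```python
from h import *
st()
i=snap("scene","scene19");crop(i,240,100,440,300,4,"sc19",2.2)
i=snap("top","top19");crop(i,255,115,400,245,5,"tc19",2.2)
st()
```

```text
t 23.92 [594.4 -97.  139.6] az -1.4745 F [-7.9  8.3 25.6] w 11.0 cr [[   6.4 -124.2  139.6]]
t 24.02 [594.4 -96.9 139.6] az -1.4744 F [-6.6  9.3 25. ] w 10.6 cr [[   6.4 -124.2  139.6]]
```

View pics/sc19.png

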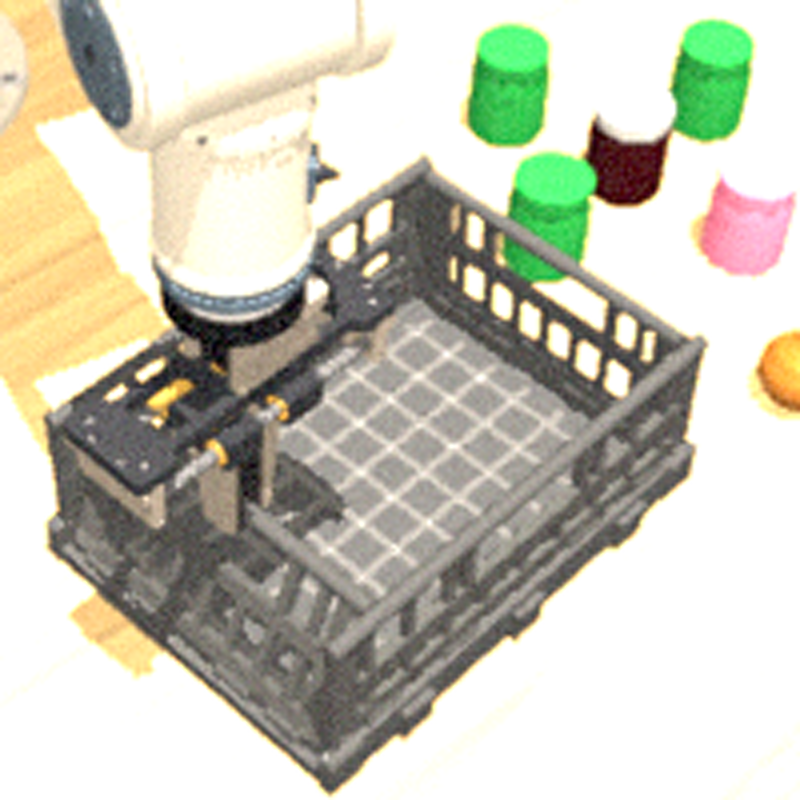

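View pics/tc19.png

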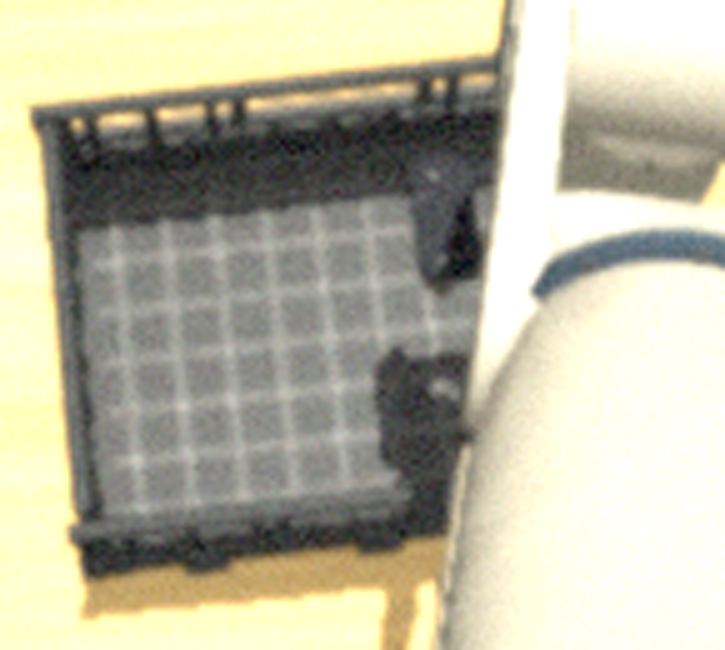

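Scene: the right end is at about 70° and the crate has slid back to about its first y position. Opening now, then pressing the rim out with the inner finger alone, gently.

{"fn": "step_arm", "kwargs": {"increments": [{"xyz":[0,0,0],"turn":0},{"xyz":[0,0,0],"turn":0},{"xyz":[0,0,0],"turn":0},{"xyz":[0,0.006,0],"turn":0},{"xyz":[0,0.006,0],"turn":0},{"xyz":[0,0.006,0],"turn":0},{"xyz":[0,0.006,0],"turn":0},{"xyz":[0,0.006,0],"turn":0}], "claw": 0.034}}

```text
t: 24.68
position: [597.3, -128.4, 136.4]
eef_rot: [0.999, 0.048, -0.0, -0.0]
ft_force: [0.1, 0.9, 0.7]
grip_width: 34.2
```

{"fn": "step_arm", "kwargs": {"increments": [{"xyz":[0,0.005,0],"turn":0},{"xyz":[0,0.005,0],"turn":0},{"xyz":[0,0.004,0],"turn":0},{"xyz":[0,0.003,0],"turn":0},{"xyz":[0,0.001,0],"turn":0},{"xyz":[0,0.001,0],"turn":0},{"xyz":[0,0.0,0],"turn":0},{"xyz":[0,0.0,0],"turn":0}]}}

```text
t: 25.35
position: [599.1, -146.5, 136.4]
eef_rot: [0.999, 0.049, -0.0, 0.0]
ft_force: [-0.2, -0.3, -0.4]
grip_width: 33.8
```

Run:
```python
from h import *
st()
i=snap("scene","scene20");crop(i,240,100,440,300,4,"sc20",2.2)
i=snap("top","top20");crop(i,255,115,400,245,5,"tc20",2.2)
st()
```

```text
t 25.35 [ 599.1 -146.5  136.4] az -1.4737 F [-0.2 -0.3 -0.4] w 33.8 cr [[   6.1 -173.9  136.4]]
t 25.45 [ 599.1 -146.4  136.4] az -1.4736 F [ 0.5 -0.9  0.6] w 34.2 cr [[   6.1 -173.9  136.4]]
```

View pics/sc20.png

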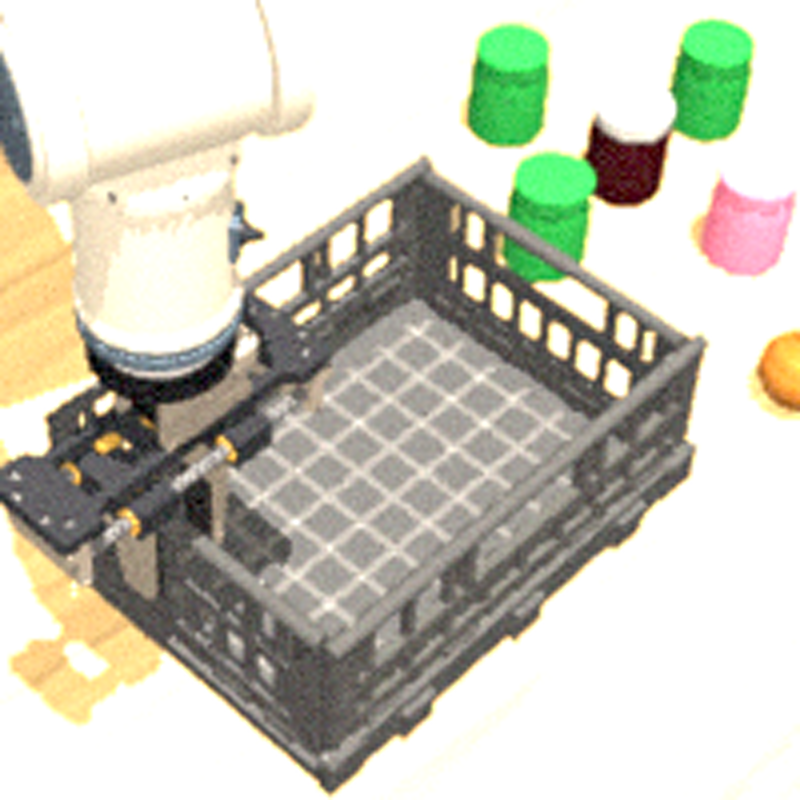

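View pics/tc20.png

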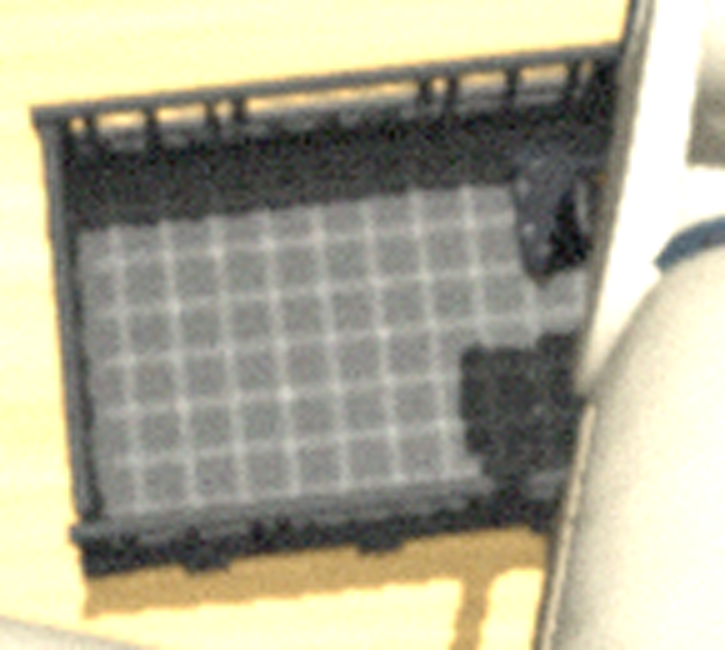

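{"fn": "step_arm", "kwargs": {"increments": [{"xyz":[0,0.001,0],"turn":0},{"xyz":[0,0.001,0],"turn":0},{"xyz":[0,0.001,0],"turn":0},{"xyz":[0,0.001,0],"turn":0},{"xyz":[0,0.001,0],"turn":0},{"xyz":[0,0.001,0],"turn":0},{"xyz":[0,0.0,0],"turn":0},{"xyz":[0,0.0,0],"turn":0}]}}

```text
t: 26.12
position: [599.3, -151.1, 136.4]
eef_rot: [0.999, 0.048, -0.0, -0.001]
ft_force: [-1.1, 7.2, 1.0]
grip_width: 34.0
```

Run:
```python
from h import *
st()
i=snap("scene","scene21");crop(i,240,100,440,300,4,"sc21",2.2)
i=snap("top","top21")
a=cv2.imread("pics/scene20.png").astype(float);b=cv2.imread("pics/scene21.png").astype(float)
# crate motion between frames: far side / left area patch
p,_=cv2.phaseCorrelate(cv2.cvtColor(a[180:240,350:420].astype(np.float32),6),cv2.cvtColor(b[180:240,350:420].astype(np.float32),6));print(p)
S=lambda x,y:(240+x/4-.4,100+y/4-.4)
```

```text
t 26.12 [ 599.3 -151.1  136.4] az -1.4741 F [-1.1  7.2  1. ] w 34.0 cr [[   5.9 -178.6  136.4]]
(-0.91750426454022, 0.7545754157083628)
```

View pics/sc21.png

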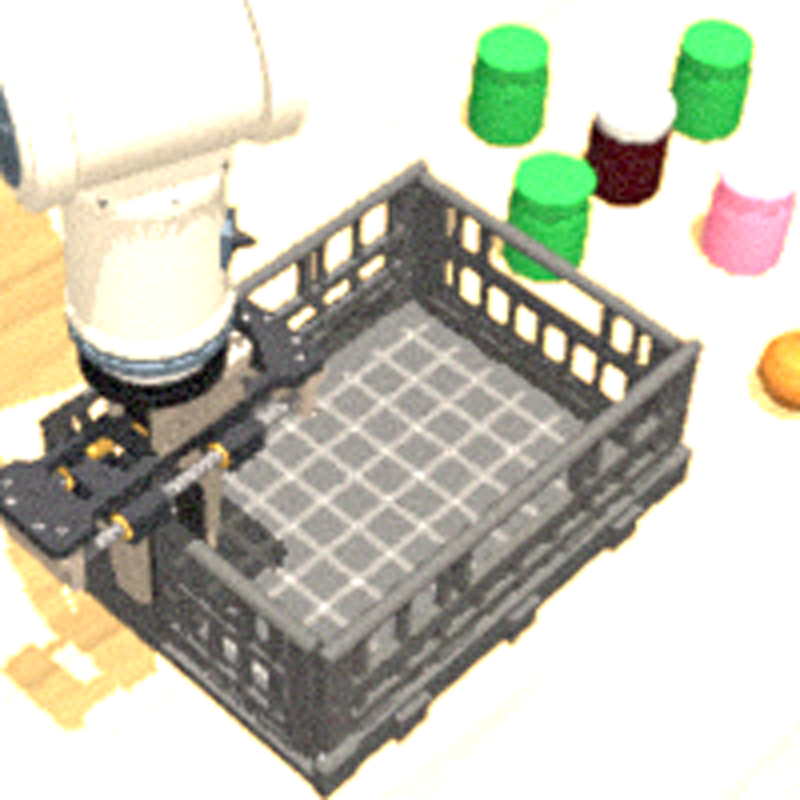

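The right end met its stop: 7 N, and the crate then shifted about 3 mm. Next, lift out and cross to the left end to press it home the same way.

{"fn": "step_arm", "kwargs": {"increments": [{"xyz":[0,-0.004,0],"turn":0},{"xyz":[0,0,-0.02],"turn":0},{"xyz":[0,0,-0.025],"turn":0},{"xyz":[0,-0.01,-0.01],"turn":0},{"xyz":[0,-0.03,0],"turn":0},{"xyz":[0,-0.036,0],"turn":0},{"xyz":[0,-0.036,0],"turn":0},{"xyz":[0,-0.036,0],"turn":0}]}}

```text
t: 26.88
position: [584.4, 0.6, 191.4]
eef_rot: [0.999, 0.048, 0.0, 0.0]
ft_force: [-0.3, 0.8, -0.4]
grip_width: 34.0
```

{"fn": "step_arm", "kwargs": {"increments": [{"xyz":[0,-0.036,0],"turn":0},{"xyz":[0,-0.036,0],"turn":0},{"xyz":[0,-0.036,0],"turn":0},{"xyz":[0,-0.036,0],"turn":0},{"xyz":[0,-0.02,0],"turn":0},{"xyz":[0,-0.012,0],"turn":0},{"xyz":[0,0,0],"turn":0},{"xyz":[0,0,0],"turn":0}], "claw": 0.05}}

```text
t: 27.55
position: [567.7, 174.0, 191.3]
eef_rot: [0.999, 0.049, -0.0, 0.0]
ft_force: [-0.6, -1.0, 0.2]
grip_width: 50.1
```

Run:
```python
from h import *
st()
i=snap("scene","scene22");crop(i,240,100,440,300,4,"sc22",2.2)
i=snap("top","top22");crop(i,255,115,400,245,5,"tc22",2.2)
st()
```

```text
t 27.55 [567.7 174.  191.3] az -1.4728 F [-0.6 -1.   0.2] w 50.1 cr [[  6.9 148.  191.3]]
t 27.65 [568.  172.9 191.4] az -1.4747 F [0.3 0.5 0.2] w 50.1 cr [[  7.1 146.9 191.4]]
```

View pics/sc22.png

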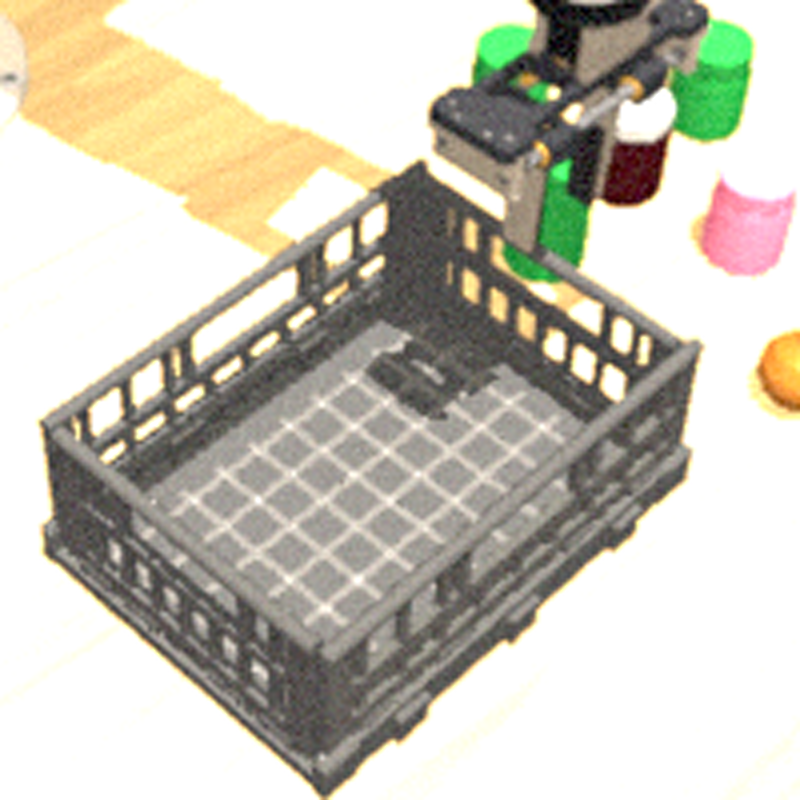

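View pics/tc22.png

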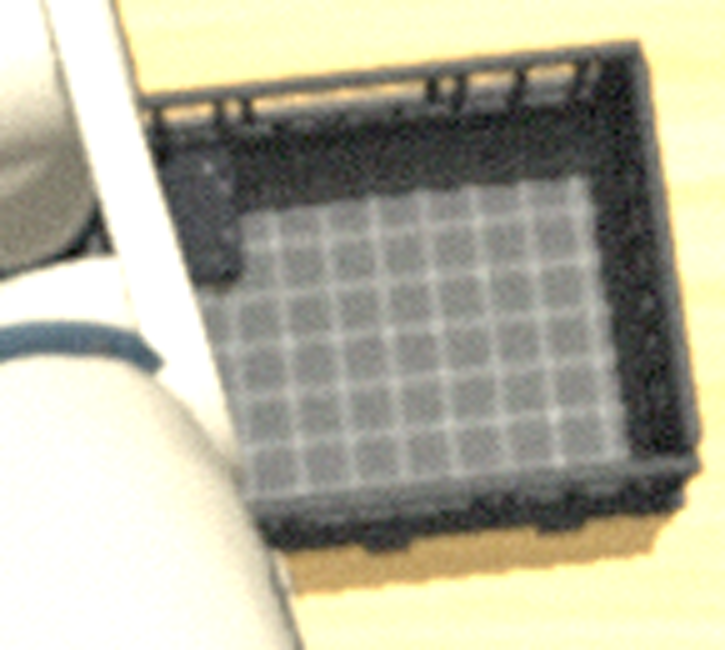

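{"fn": "step_arm", "kwargs": {"increments": [{"xyz":[0,-0.003,0.02],"turn":0},{"xyz":[0,0,0.02],"turn":0},{"xyz":[0,0,0.015],"turn":0},{"xyz":[0,-0.004,0],"turn":0},{"xyz":[0,-0.005,0],"turn":0},{"xyz":[0,-0.005,0],"turn":0},{"xyz":[0,-0.004,0],"turn":0},{"xyz":[0,0,0],"turn":0}]}}

```text
t: 28.32
position: [566.6, 195.8, 137.6]
eef_rot: [0.999, 0.049, 0.001, -0.0]
ft_force: [0.2, 0.8, -0.3]
grip_width: 50.2
```

{"fn": "step_arm", "kwargs": {"increments": [{"xyz":[0,-0.001,0],"turn":0},{"xyz":[0,-0.001,0],"turn":0},{"xyz":[0,-0.001,0],"turn":0},{"xyz":[0,-0.001,0],"turn":0},{"xyz":[0,-0.001,0],"turn":0},{"xyz":[0,-0.001,0],"turn":0},{"xyz":[0,0,0],"turn":0},{"xyz":[0,0,0],"turn":0}]}}

```text
t: 28.98
position: [565.2, 201.0, 136.4]
eef_rot: [0.999, 0.048, -0.0, -0.0]
ft_force: [-0.4, 0.1, -0.8]
grip_width: 49.8
```

Run:
```python
from h import *
st()
i=snap("scene","scene23");crop(i,240,100,440,300,4,"sc23",2.2)
```

```text
t 28.98 [565.2 201.  136.4] az -1.4740 F [-0.4  0.1 -0.8] w 49.8 cr [[  7.2 175.2 136.4]]
```

View pics/sc23.png

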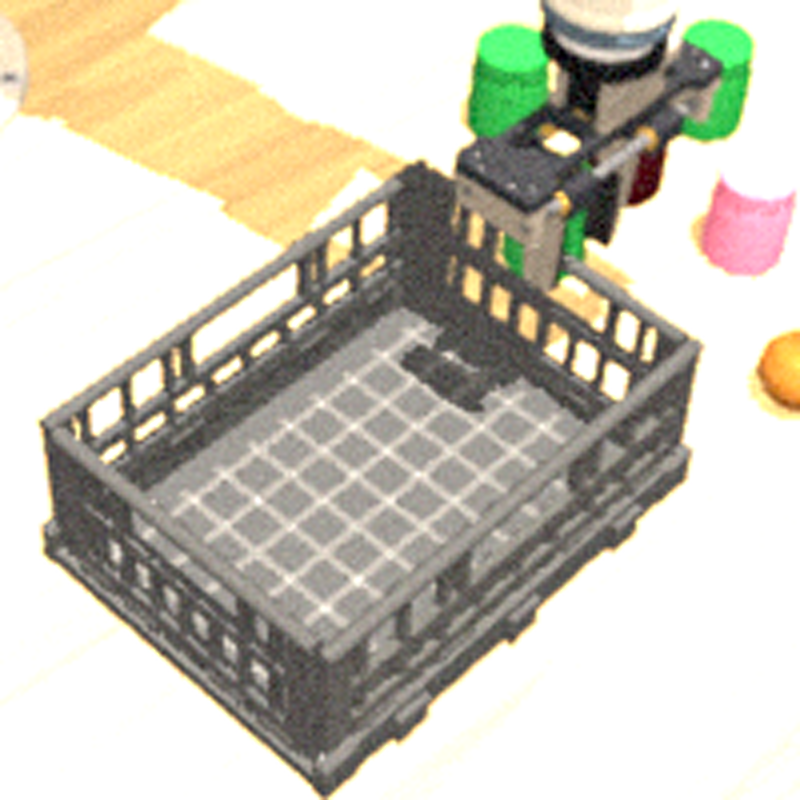

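No contact force yet and the crate is still. Pressing further.

{"fn": "step_arm", "kwargs": {"increments": [{"xyz":[0,-0.001,0],"turn":0},{"xyz":[0,-0.001,0],"turn":0},{"xyz":[0,-0.001,0],"turn":0},{"xyz":[0,-0.001,0],"turn":0},{"xyz":[0,-0.001,0],"turn":0},{"xyz":[0,-0.001,0],"turn":0},{"xyz":[0,0,0],"turn":0},{"xyz":[0,0,0],"turn":0}]}}

```text
t: 29.7
position: [564.6, 205.8, 136.3]
eef_rot: [0.999, 0.049, -0.0, 0.001]
ft_force: [-0.3, -6.3, 1.1]
grip_width: 50.2
```

Run:
```python
from h import *
st()
i=snap("scene","scene24");crop(i,240,100,440,300,4,"sc24",2.2)
a=cv2.imread("pics/scene23.png").astype(float);b=i.astype(float)
w=(slice(230,300),slice(250,340))
p=cv2.phaseCorrelate(cv2.cvtColor(a[w].astype(np.float32),6),cv2.cvtColor(b[w].astype(np.float32),6));print(p)
```

```text
t 29.70 [564.6 205.8 136.3] az -1.4737 F [-0.3 -6.3  1.1] w 50.2 cr [[  7.  180.  136.3]]
((0.9102747707488774, -0.9088218730377093), 0.9933946858217687)
```

View pics/sc24.png

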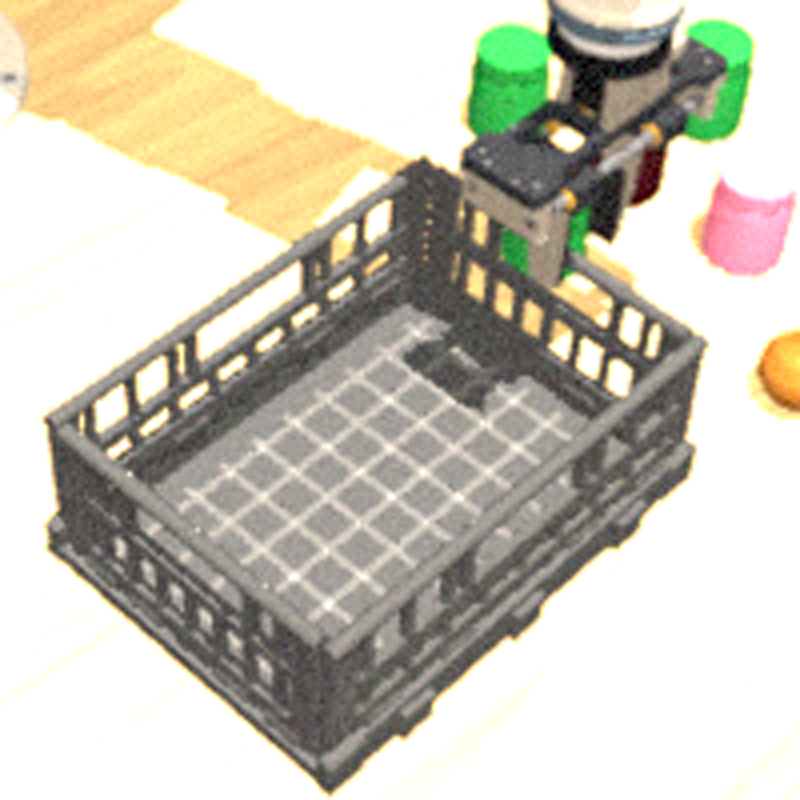

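Left end is at its stop too (6.3 N, then the crate slid 3 mm). Backing out and lifting, then measuring the jars from the first pictures, as they have not been touched.

{"fn": "step_arm", "kwargs": {"increments": [{"xyz":[0,0.006,0],"turn":0},{"xyz":[0,0.004,0],"turn":0},{"xyz":[0,0,-0.02],"turn":0},{"xyz":[0,0,-0.025],"turn":0},{"xyz":[0,0.01,-0.025],"turn":0},{"xyz":[0,0.03,-0.025],"turn":0},{"xyz":[0,0.03,0],"turn":0},{"xyz":[0,0.03,0],"turn":0}]}}

```text
t: 30.42
position: [576.4, 96.6, 233.5]
eef_rot: [0.999, 0.049, 0.002, -0.0]
ft_force: [0.4, 1.2, -0.7]
grip_width: 50.4
```

```bash
cat > jars.py <<'E'
from h import *
def blobs(n,f):
    im=cv2.imread(f);g=cv2.cvtColor(im,cv2.COLOR_BGR2HSV)
    win=(slice(165,285),slice(140,260)) if n=="top" else (slice(100,180),slice(350,450))
    M={"green":(g[...,0]>45)&(g[...,0]<85)&(g[...,1]>120),"pink":((g[...,0]>160)|(g[...,0]<3))&(g[...,1]>70)&(g[...,2]>130),"lid":(g[...,1]<45)&(g[...,2]>110)}
    for k,m in M.items():
        w=np.zeros(m.shape,np.uint8);w[win]=m[win]*255
        w=cv2.morphologyEx(w,cv2.MORPH_OPEN,np.ones((3,3)))
        for c in cv2.findContours(w,0,2)[0]:
            if cv2.contourArea(c)<40: continue
            (x,y),r=cv2.minEnclosingCircle(c);e=cv2.fitEllipse(c)
            print(n,k,"circ",round(x,1),round(y,1),round(r,1),"ell",np.round(e[0],1),np.round(e[1],1),plane(n,[e[0]],80).round(1)[0,:2],"bb",cv2.boundingRect(c))
E
python3 - <<'E'
from jars import *
st()
i=snap("top","top25");snap("scene","scene25")
blobs("top","pics/top25.png");blobs("scene","pics/scene0.png")
crop(i,140,115,400,285,3,"tc25",1.5)
a=cv2.imread("pics/top0.png");crop(a,140,170,260,280,6,"tj0",1.3)
E
```

```text
t 30.42 [576.4  96.6 233.5] az -1.4731 F [ 0.4  1.2 -0.7] w 50.4 cr [[  7.8  70.2 233.5]]
top green circ 206.4 261.7 12.9 ell [206.3 261.6] [21.2 26.1] [352.1 350.3] bb (194, 251, 26, 22)
top green circ 162.0 229.0 14.3 ell [162.  228.9] [20.3 29.1] [442.1 474.3] bb (148, 218, 29, 22)
top green circ 236.8 215.8 12.5 ell [236.5 216.3] [20.5 24.6] [473.7 272.1] bb (225, 205, 24, 23)
top pink circ 192.7 184.3 10.4 ell [192.1 184. ] [18.4 20.2] [566.1 397.5] bb (183, 175, 20, 19)
top lid circ 196.1 222.2 10.3 ell [196.3 222.6] [18.2 20.3] [457.9 381.7] bb (187, 213, 20, 20)
top lid circ 253.0 189.5 25.0 ell [253.8 187.4] [ 9.6 50.1] [553.6 225.9] bb (248, 165, 12, 50)
scene green circ 377.2 153.6 16.2 ell [376.9 153.6] [21. 35.] [505.2 247.4] bb (366, 138, 23, 32)
scene green circ 366.8 120.7 15.1 ell [366.9 121.2] [19.2 33.3] [386.6 322.2] bb (357, 106, 20, 30)
scene green circ 417.0 119.2 15.1 ell [417.5 118.9] [18.2 33.1] [472.8 449.2] bb (409, 105, 19, 30)
scene pink circ 428.0 152.5 16.0 ell [429.2 150.1] [17.4 36.9] [586.8 373. ] bb (420, 137, 20, 32)
scene lid circ 399.0 125.5 9.3 ell [398.8 126.5] [12.2 19.3] [462.4 379.2] bb (390, 121, 19, 13)
```

View pics/tc25.png

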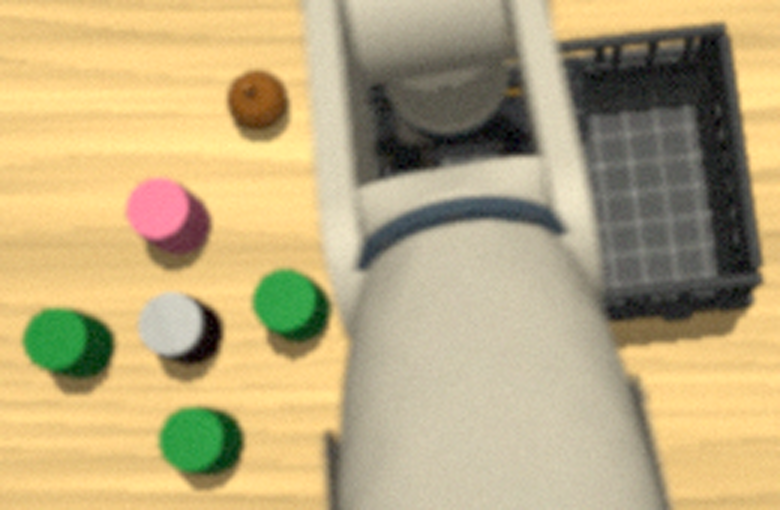

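View pics/tj0.png

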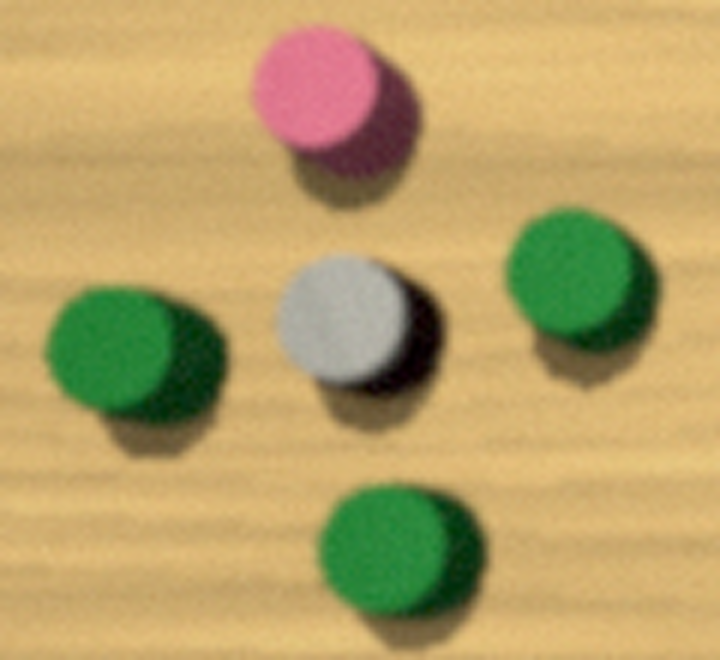

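Run:
```python
from h import *
T=lambda x,y:(140+x/6-.4,170+y/6-.4)
j=plane("top",[T(343,319)],80)[0];print(j)
for k,c in dict(pink=(315,88),gl=(112,348),gr=(570,272),gb=(383,550)).items():
    p=plane("top",[T(*c)],80)[0];v=p-j;print(k,p.round(0),"d %.0f az %.2f"%(np.hypot(*v[:2]),np.arctan2(v[1],v[0])))
    base=plane("top",[T(*c)],80)
print(arm.read_state()["q"].round(3))
print('tall',plane("top",[[490,208]],150),'empty',plane("top",[[449,129]],105),'onion',plane("top",[[226,147]],50))
```

```text
[457.3720442  380.25810736  80.        ]
pink [565. 398.  80.] d 109 az 0.16
gl [446. 485.  80.] d 105 az 1.68
gr [477. 277.  80.] d 105 az -1.38
gb [353. 358.  80.] d 107 az -2.93
[ 1.600e-01  2.960e-01  1.733e+00 -1.000e-03  1.112e+00  1.637e+00]
tall [[ 475.42437324 -390.51350308  150.        ]] empty [[ 703.8326257  -314.69410124  105.        ]] onion [[680.72343585 313.11617766  50.        ]]
```

Target jar at (458, 381). The lookalikes stand 105–109 mm around it, so a jaw azimuth of −0.61 passes between them.

Run:
```python
from h import *
s,M=pose();p=s["position"];plan(lin(p,[458,381,200],10),az=-.61)
```

```text
{"xyz":[-0.0090,-0.0297,0.0032],"turn":-0.0867}
{"xyz":[-0.0064,-0.0303,0.0032],"turn":-0.0867}
{"xyz":[-0.0038,-0.0308,0.0032],"turn":-0.0867}
{"xyz":[-0.0011,-0.0310,0.0032],"turn":-0.0867}
{"xyz":[0.0016,-0.0310,0.0032],"turn":-0.0867}
{"xyz":[0.0043,-0.0307,0.0032],"turn":-0.0867}
{"xyz":[0.0069,-0.0302,0.0032],"turn":-0.0867}
{"xyz":[0.0095,-0.0295,0.0032],"turn":-0.0867}
{"xyz":[0.0120,-0.0286,0.0032],"turn":-0.0867}
{"xyz":[0.0145,-0.0274,0.0032],"turn":-0.0867}
```

{"fn": "step_arm", "kwargs": {"increments": [{"xyz":[-0.009,-0.0297,0.003],"turn":-0.087},{"xyz":[-0.0064,-0.0303,0.003],"turn":-0.087},{"xyz":[-0.0038,-0.0308,0.003],"turn":-0.087},{"xyz":[-0.0011,-0.031,0.003],"turn":-0.087},{"xyz":[0.0016,-0.031,0.003],"turn":-0.087},{"xyz":[0.0043,-0.0307,0.003],"turn":-0.087},{"xyz":[0.0069,-0.0302,0.003],"turn":-0.087},{"xyz":[0.0095,-0.0295,0.003],"turn":-0.087}], "claw": 0.088}}

```text
t: 31.18
position: [479.3, 328.3, 207.2]
eef_rot: [0.922, 0.388, -0.0, -0.0]
ft_force: [1.0, 1.2, 0.2]
grip_width: 87.8
```

Run:
```python
from h import *
snap("top","top26")
st();s,M=pose();p=s["position"];plan(lin(p,[458,381,200],4),az=-.61)
```

```text
t 31.23 [477.4 332.4 206.7] az -0.7663 F [-1.7  2.2 -1. ] w 88.1 cr [[-67.1 314.7 206.7]]
{"xyz":[0.0054,-0.0119,0.0017],"turn":-0.0391}
{"xyz":[0.0058,-0.0117,0.0017],"turn":-0.0391}
{"xyz":[0.0063,-0.0115,0.0017],"turn":-0.0391}
{"xyz":[0.0067,-0.0112,0.0017],"turn":-0.0391}
```

{"fn": "step_arm", "kwargs": {"increments": [{"xyz":[0.0054,-0.0119,0.01],"turn":-0.039},{"xyz":[0.0058,-0.0117,0.01],"turn":-0.039},{"xyz":[0.0063,-0.0115,0.01],"turn":-0.039},{"xyz":[0.0067,-0.0112,0.01],"turn":-0.039},{"xyz":[0,0,0.01],"turn":0},{"xyz":[0,0,0],"turn":0},{"xyz":[0,0,0],"turn":0},{"xyz":[0,0,0],"turn":0}]}}

```text
t: 31.9
position: [461.9, 374.8, 157.5]
eef_rot: [0.89, 0.456, -0.0, 0.0]
ft_force: [0.8, 0.4, -0.7]
grip_width: 88.1
```

Run:
```python
from h import *
st();i=snap("top","top27");crop(i,140,115,400,285,3,"tc27",1.5)
i=snap("scene","scene27");crop(i,330,40,450,180,4,"sc27",1.5)
s,M=pose();p=s["position"];plan([[458,381,50]],az=-.61)
# lids now? check crate
```

```text
t 31.90 [461.9 374.8 157.5] az -0.6231 F [ 0.8  0.4 -0.7] w 88.1 cr [[-78.3 358.4 157.5]]
{"xyz":[0.0025,-0.0069,0.1080],"turn":-0.0131}
```

View pics/sc27.png

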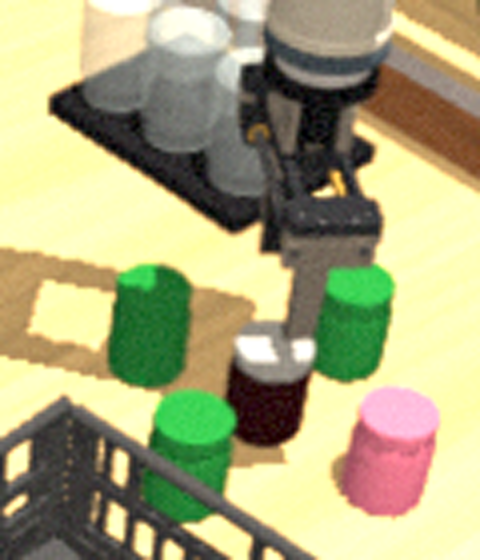

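View pics/tc27.png

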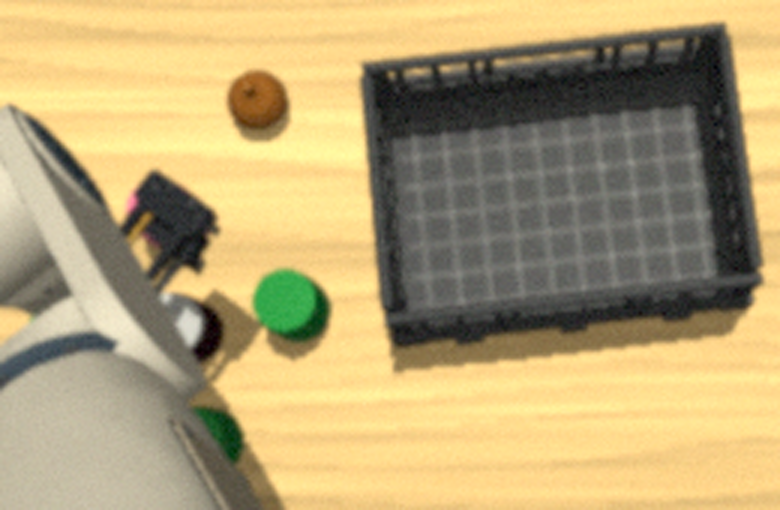

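Run:
```python
from h import *
i=cv2.imread("pics/top27.png");crop(i,255,115,400,245,5,"tc27b",2.2)
st()
```

```text
t 32.00 [462.1 374.9 158. ] az -0.6231 F [-0.3  0.4 -0.2] w 87.9 cr [[-78.1 358.5 158. ]]
```

View pics/tc27b.png

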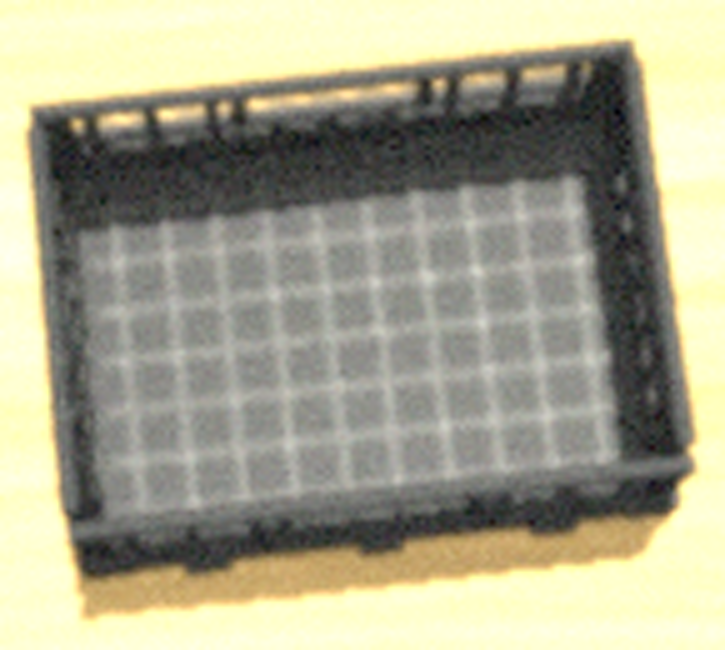

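{"fn": "step_arm", "kwargs": {"increments": [{"xyz":[0.0015,-0.004,0.005],"turn":-0.007},{"xyz":[0.001,-0.003,0.005],"turn":-0.006},{"xyz":[0,0,0.01],"turn":0},{"xyz":[0,0,0.01],"turn":0},{"xyz":[0,0,0.005],"turn":0},{"xyz":[0,0,0],"turn":0},{"xyz":[0,0,0],"turn":0},{"xyz":[0,0,0],"turn":0}]}}

```text
t: 32.67
position: [457.4, 381.4, 122.5]
eef_rot: [0.887, 0.463, 0.0, 0.0]
ft_force: [-0.1, -0.4, -0.0]
grip_width: 88.0
```

Run:
```python
from h import *
st();i=snap("scene","scene28");crop(i,330,60,450,180,5,"sc28",1.5)
s,M=pose();p=s["position"];plan([[458,381,48]],az=-.61)
```

```text
t 32.67 [457.4 381.4 122.5] az -0.6091 F [-0.1 -0.4 -0. ] w 88.0 cr [[-82.1 365.5 122.5]]
{"xyz":[-0.0001,0.0007,0.0747],"turn":0.0009}
```

View pics/sc28.png

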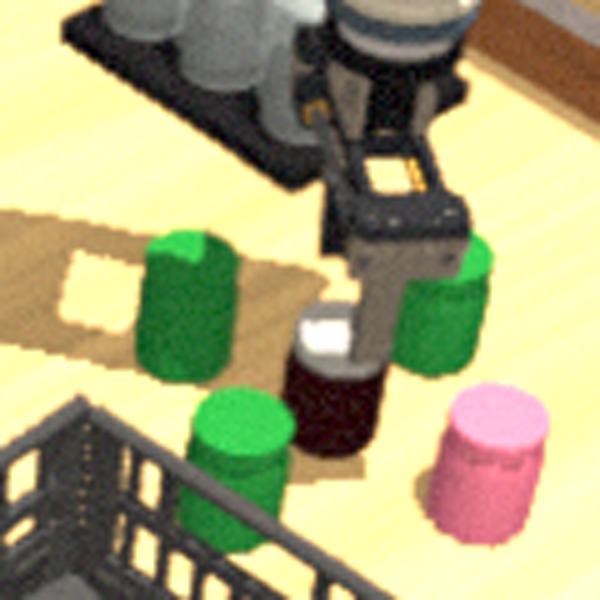

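Run:
```python
from h import *
d=np.array([np.cos(-.61),np.sin(-.61),0])
for r in (44,62):
  print(((proj("scene",[np.array([457.4,381.4,97.5])+r*d])-[330,60])*5).round())
print(((proj("scene",[[458,381,80],[458,381,0]])-[330,60])*5).round())
```

```text
[[359. 353.]]
[[366. 374.]]
[[341. 328.]
 [323. 429.]]
```

{"fn": "step_arm", "kwargs": {"increments": [{"xyz":[0,0,0.015],"turn":0},{"xyz":[0,0,0.015],"turn":0},{"xyz":[0,0,0.015],"turn":0},{"xyz":[0,0,0.012],"turn":0},{"xyz":[0,0,0.01],"turn":0},{"xyz":[0,0,0.007],"turn":0},{"xyz":[0,0,0],"turn":0},{"xyz":[0,0,0],"turn":0}]}}

```text
t: 33.38
position: [457.3, 381.4, 48.4]
eef_rot: [0.887, 0.463, -0.0, 0.0]
ft_force: [0.4, -0.5, 1.3]
grip_width: 88.3
```

Run:
```python
from h import *
st();i=snap("scene","scene29");crop(i,330,60,450,180,5,"sc29",1.5)
```

```text
t 33.38 [457.3 381.4  48.4] az -0.6090 F [ 0.4 -0.5  1.3] w 88.3 cr [[-82.3 365.4  48.4]]
```

View pics/sc29.png

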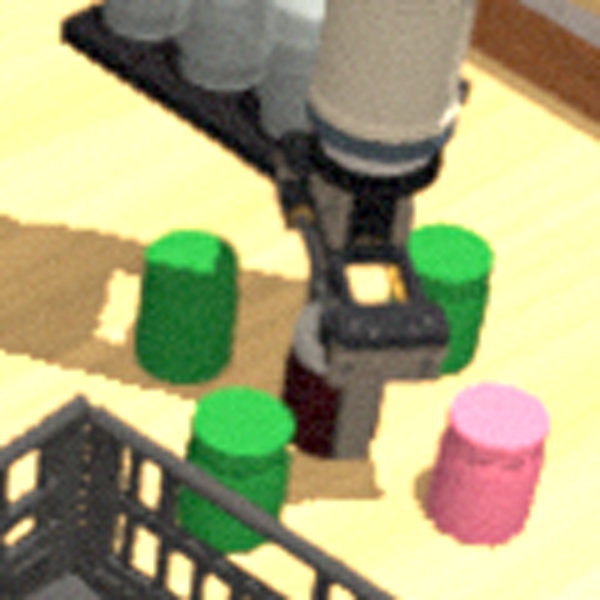

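Fingers straddle the jar and clear the others. Closing.

{"fn": "step_arm", "kwargs": {"increments": [{"xyz":[0,0,0],"turn":0},{"xyz":[0,0,0],"turn":0},{"xyz":[0,0,0],"turn":0},{"xyz":[0,0,0.0],"turn":0},{"xyz":[0,0,0.0],"turn":0},{"xyz":[0,0,0],"turn":0},{"xyz":[0,0,0],"turn":0},{"xyz":[0,0,0],"turn":0}], "claw": 0.03}}

```text
t: 34.1
position: [457.4, 381.5, 48.9]
eef_rot: [0.887, 0.463, 0.0, -0.0]
ft_force: [-1.3, -0.8, 6.0]
grip_width: 61.4
```

{"fn": "step_arm", "kwargs": {"increments": [{"xyz":[0,0,-0.004],"turn":0},{"xyz":[0,0,-0.008],"turn":0},{"xyz":[0,0,-0.012],"turn":0},{"xyz":[0,0,-0.016],"turn":0},{"xyz":[0,0,-0.02],"turn":0},{"xyz":[0,0,-0.02],"turn":0},{"xyz":[0,0,-0.02],"turn":0},{"xyz":[0,0,-0.01],"turn":0}]}}

```text
t: 34.77
position: [458.1, 382.1, 161.8]
eef_rot: [0.887, 0.463, 0.002, -0.0]
ft_force: [-0.0, -0.6, -1.6]
grip_width: 61.1
```

Run:
```python
from h import *
st();i=snap("scene","scene30");crop(i,330,40,450,180,4,"sc30",1.5)
i=snap("top","top30");st()
```

```text
t 34.77 [458.1 382.1 161.8] az -0.6091 F [-0.  -0.6 -1.6] w 61.1 cr [[-81.3 366.  161.8]]
t 34.87 [458.3 382.2 161. ] az -0.6090 F [-0.1  0.1 -1.9] w 61.3 cr [[-81.2 366.1 161. ]]
```

View pics/sc30.png

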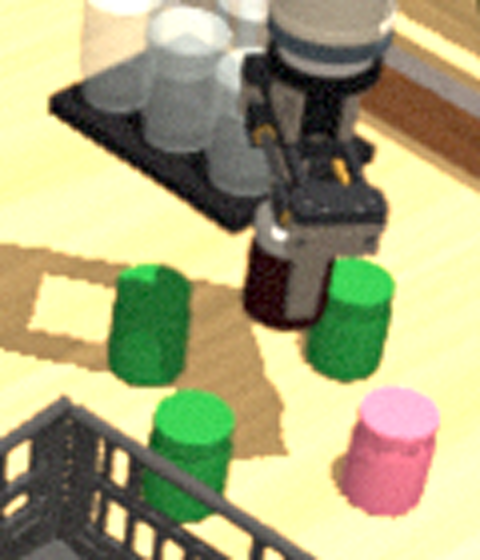

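Jar held (61.3 mm) and clear of the bench. Carrying it over the crate's centre.

Run:
```python
from h import *
s,M=pose();p=s["position"];tg=tow([3,-1,230])[0];mid=(p*.7+tg*.3);mid[2]=230
plan(lin(p,[p[0]+8,p[1]-24,225],2)+lin([p[0]+8,p[1]-24,225],tg,14),az=.1-np.pi/2)
```

```text
{"xyz":[-0.0076,0.0101,-0.0320],"turn":0.0539}
{"xyz":[-0.0070,0.0105,-0.0320],"turn":0.0539}
{"xyz":[-0.0127,0.0217,-0.0004],"turn":0.0539}
{"xyz":[-0.0115,0.0223,-0.0004],"turn":0.0539}
{"xyz":[-0.0102,0.0229,-0.0004],"turn":0.0539}
{"xyz":[-0.0090,0.0234,-0.0004],"turn":0.0539}
{"xyz":[-0.0077,0.0239,-0.0004],"turn":0.0539}
{"xyz":[-0.0064,0.0243,-0.0004],"turn":0.0539}
{"xyz":[-0.0051,0.0246,-0.0004],"turn":0.0539}
{"xyz":[-0.0038,0.0248,-0.0004],"turn":0.0539}
{"xyz":[-0.0024,0.0250,-0.0004],"turn":0.0539}
{"xyz":[-0.0011,0.0251,-0.0004],"turn":0.0539}
{"xyz":[0.0003,0.0251,-0.0004],"turn":0.0539}
{"xyz":[0.0016,0.0250,-0.0004],"turn":0.0539}
{"xyz":[0.0030,0.0249,-0.0004],"turn":0.0539}
{"xyz":[0.0043,0.0247,-0.0004],"turn":0.0539}
```

{"fn": "step_arm", "kwargs": {"increments": [{"xyz":[-0.0076,0.0101,-0.032],"turn":0.054},{"xyz":[-0.007,0.0105,-0.032],"turn":0.054},{"xyz":[-0.0127,0.0217,0],"turn":0.054},{"xyz":[-0.0115,0.0223,0],"turn":0.054},{"xyz":[-0.0102,0.0229,0],"turn":0.054},{"xyz":[-0.009,0.0234,0],"turn":0.054},{"xyz":[-0.0077,0.0239,0],"turn":0.054},{"xyz":[-0.0064,0.0243,0],"turn":0.054}]}}

```text
t: 35.53
position: [512.8, 213.2, 221.2]
eef_rot: [0.965, 0.261, -0.001, 0.0]
ft_force: [0.3, 0.3, -2.1]
grip_width: 61.3
```

{"fn": "step_arm", "kwargs": {"increments": [{"xyz":[-0.0051,0.0246,0],"turn":0.054},{"xyz":[-0.0038,0.0248,0],"turn":0.054},{"xyz":[-0.0024,0.025,0],"turn":0.054},{"xyz":[-0.0011,0.0251,0],"turn":0.054},{"xyz":[0.0003,0.0251,0],"turn":0.054},{"xyz":[0.0016,0.025,0],"turn":0.054},{"xyz":[0.003,0.02,0],"turn":0.054},{"xyz":[0.0043,0.015,0],"turn":0.054}]}}

```text
t: 36.2
position: [574.5, 37.0, 221.1]
eef_rot: [0.999, 0.047, -0.001, 0.0]
ft_force: [0.1, 0.5, -3.7]
grip_width: 61.3
```

Run:
```python
from h import *
st();i=snap("scene","scene31");crop(i,240,60,440,300,3,"sc31",1.8);st()
s,M=pose();plan([tow([3,-1,230])[0]],az=.1-np.pi/2)
S=lambda x,y:(240+x/4-.4,100+y/4-.4)
```

```text
t 36.20 [574.5  37.  221.1] az -1.4766 F [ 0.1  0.5 -3.7] w 61.3 cr [[ -0.   11.  221.1]]
t 36.25 [575.6  35.3 221.2] az -1.4809 F [ 1.1 -1.5 -2.3] w 61.3 cr [[  0.9   9.2 221.2]]
{"xyz":[0.0022,0.0102,-0.0088],"turn":-0.0101}
```

View pics/sc31.png

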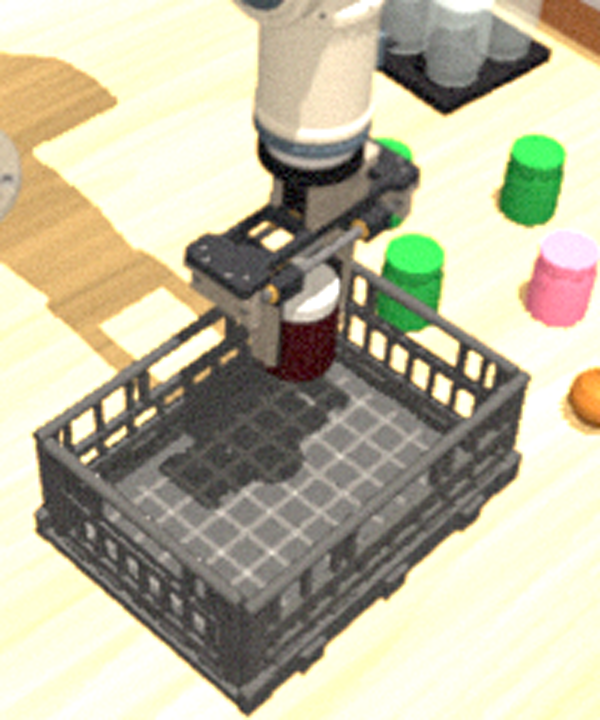

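{"fn": "step_arm", "kwargs": {"increments": [{"xyz":[0.002,0.006,0],"turn":-0.008},{"xyz":[0,0.004,0.01],"turn":0},{"xyz":[0,0,0.025],"turn":0},{"xyz":[0,0,0.03],"turn":0},{"xyz":[0,0,0.03],"turn":0},{"xyz":[0,0,0.03],"turn":0},{"xyz":[0,0,0.02],"turn":0},{"xyz":[0,0,0.01],"turn":0}]}}

```text
t: 36.92
position: [575.1, 29.6, 63.7]
eef_rot: [0.999, 0.054, -0.003, -0.0]
ft_force: [-1.5, -0.6, -2.2]
grip_width: 60.9
```

{"fn": "step_arm", "kwargs": {"increments": [{"xyz":[0,0,0.003],"turn":0},{"xyz":[0,0,0.002],"turn":0},{"xyz":[0,0,0],"turn":0},{"xyz":[0,0,0],"turn":0},{"xyz":[0,0,0],"turn":0},{"xyz":[0,0,0],"turn":0},{"xyz":[0,0,0],"turn":0},{"xyz":[0,0,0],"turn":0}]}}

```text
t: 37.58
position: [578.1, 29.0, 63.0]
eef_rot: [0.999, 0.053, 0.0, 0.0]
ft_force: [-0.5, -0.5, -2.0]
grip_width: 61.6
```

Run:
```python
from h import *
st();i=snap("scene","scene32");crop(i,240,60,440,300,3,"sc32",1.8);st()
```

```text
t 37.58 [578.1  29.   63. ] az -1.4650 F [-0.5 -0.5 -2. ] w 61.6 cr [[ 2.8  2.8 63. ]]
t 37.63 [578.   29.   62.8] az -1.4651 F [-0.2 -0.3 -3.4] w 61.2 cr [[ 2.7  2.8 62.8]]
```

View pics/sc32.png

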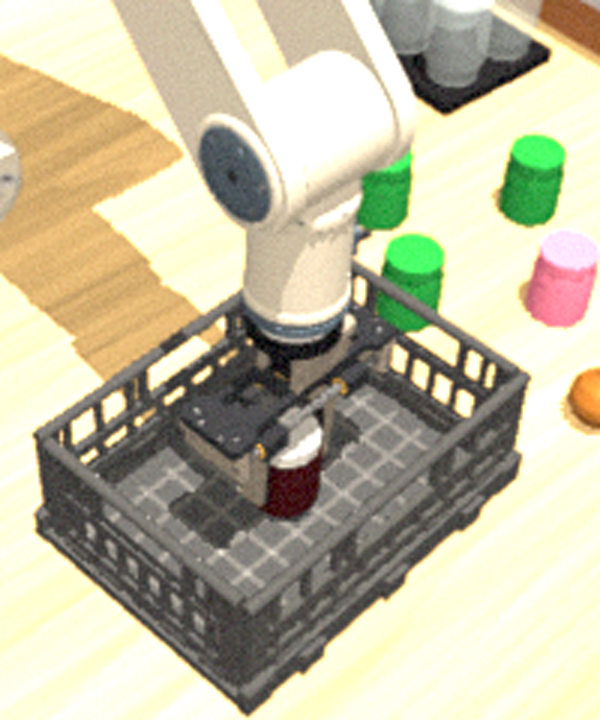

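Jar is about 8 mm above the floor. Lowering slowly until force shows.

{"fn": "step_arm", "kwargs": {"increments": [{"xyz":[0,0,0.0015],"turn":0},{"xyz":[0,0,0.0015],"turn":0},{"xyz":[0,0,0.0015],"turn":0},{"xyz":[0,0,0.001],"turn":0},{"xyz":[0,0,0.001],"turn":0},{"xyz":[0,0,0.001],"turn":0},{"xyz":[0,0,0],"turn":0},{"xyz":[0,0,0],"turn":0}]}}

```text
t: 38.3
position: [577.9, 29.0, 54.9]
eef_rot: [0.999, 0.053, -0.0, 0.0]
ft_force: [1.1, 0.8, -2.5]
grip_width: 61.0
```

{"fn": "step_arm", "kwargs": {"increments": [{"xyz":[0,0,0.0005],"turn":0},{"xyz":[0,0,0.0005],"turn":0},{"xyz":[0,0,0.0005],"turn":0},{"xyz":[0,0,0],"turn":0},{"xyz":[0,0,0],"turn":0},{"xyz":[0,0,0],"turn":0},{"xyz":[0,0,0],"turn":0},{"xyz":[0,0,0],"turn":0}]}}

```text
t: 38.97
position: [578.0, 29.1, 54.8]
eef_rot: [0.999, 0.053, 0.0, -0.0]
ft_force: [-4.5, -0.4, 14.3]
grip_width: 61.5
```

The floor carries the jar now (14 N up). Releasing and rising straight up.

{"fn": "step_arm", "kwargs": {"increments": [{"xyz":[0,0,0],"turn":0},{"xyz":[0,0,0],"turn":0},{"xyz":[0,0,0],"turn":0},{"xyz":[0,0,0],"turn":0},{"xyz":[0,0,0],"turn":0},{"xyz":[0,0,-0.004],"turn":0},{"xyz":[0,0,-0.008],"turn":0},{"xyz":[0,0,-0.015],"turn":0}], "claw": 0.086}}

```text
t: 39.63
position: [576.9, 29.0, 80.0]
eef_rot: [0.999, 0.053, -0.001, -0.0]
ft_force: [-0.1, 0.4, -0.6]
grip_width: 85.8
```

{"fn": "step_arm", "kwargs": {"increments": [{"xyz":[0,0,-0.025],"turn":0},{"xyz":[0,0,-0.03],"turn":0},{"xyz":[0,0,-0.03],"turn":0},{"xyz":[0,0,-0.03],"turn":0},{"xyz":[0,0,-0.03],"turn":0},{"xyz":[-0.01,0,-0.03],"turn":0},{"xyz":[-0.03,0,-0.02],"turn":0},{"xyz":[-0.04,0,0],"turn":0}]}}

```text
t: 40.3
position: [501.4, 20.8, 280.5]
eef_rot: [0.999, 0.053, 0.004, 0.0]
ft_force: [0.5, -0.0, 0.9]
grip_width: 86.0
```

{"fn": "step_arm", "kwargs": {"increments": [{"xyz":[-0.04,0,0],"turn":0},{"xyz":[-0.04,0,0],"turn":0},{"xyz":[-0.04,0,0],"turn":0},{"xyz":[-0.04,0,0],"turn":0},{"xyz":[-0.02,0,0],"turn":0},{"xyz":[0,0,0],"turn":0},{"xyz":[0,0,0],"turn":0},{"xyz":[0,0,0],"turn":0}]}}

```text
t: 40.97
position: [320.5, 1.6, 276.3]
eef_rot: [0.999, 0.053, 0.001, 0.0]
ft_force: [0.2, 0.3, 0.4]
grip_width: 86.1
```

Run:
```python
from h import *
st();i=snap("scene","scene33");crop(i,240,60,440,300,3,"sc33",1.8);i=snap("top","top33");crop(i,255,115,400,245,5,"tc33",2.2);st()
```

```text
t 40.97 [320.5   1.6 276.3] az -1.4651 F [0.2 0.3 0.4] w 86.1 cr [[-256.3    1.2  276.3]]
t 41.07 [320.5   1.7 275.9] az -1.4649 F [-0.7 -0.2  0.2] w 86.1 cr [[-256.2    1.3  275.9]]
```

View pics/sc33.png

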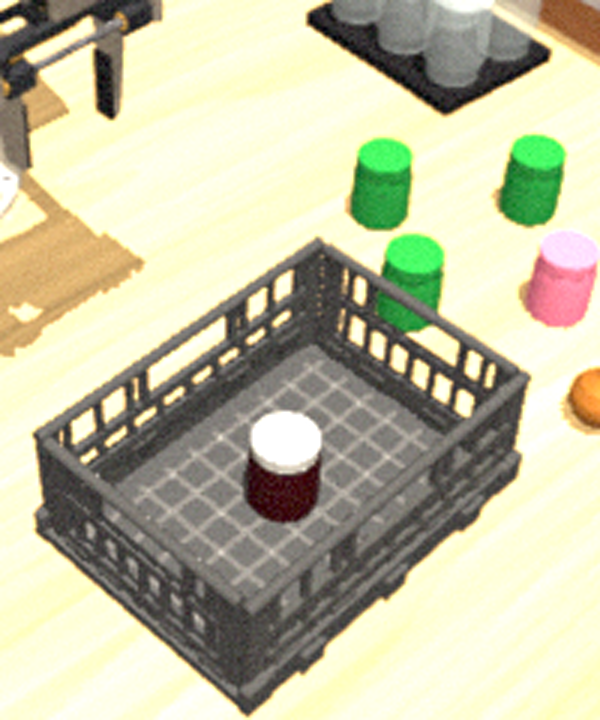

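View pics/tc33.png

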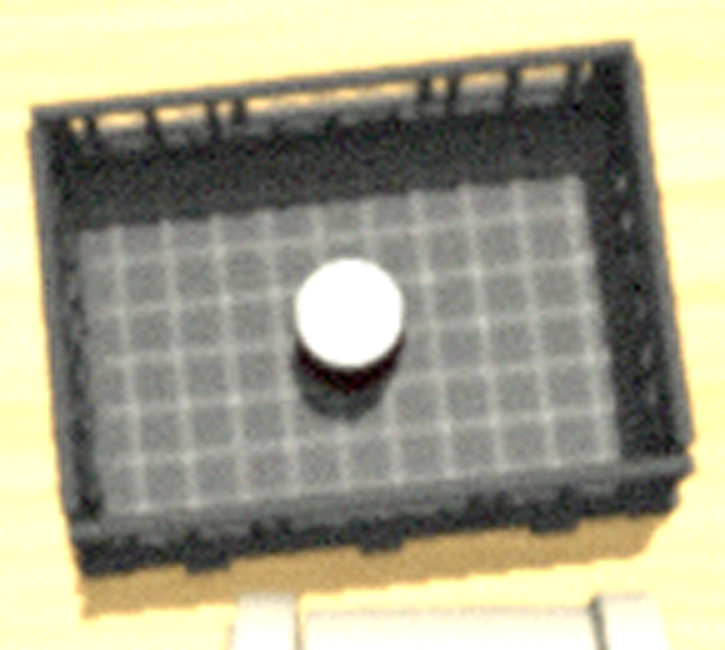

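View pics/scene33.png

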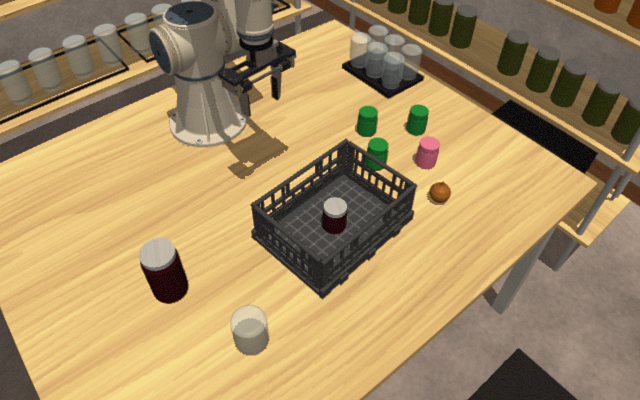

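The jar stands upright in the crate at top-crop (350,315) and the bystanders are unmoved. One last check of wall uprightness: the ideal raised rims drawn over both views.

Run:
```python
from h import *
C2=tow([3,-0.5,0])[0]
def draw(n,x0,y0,x1,y1,k,f):
    im=cv2.imread(f"pics/{n}33.png")
    c=np.clip(im[y0:y1,x0:x1].astype(float)*1.8,0,255).astype(np.uint8);c=cv2.resize(c,None,fx=k,fy=k,interpolation=cv2.INTER_CUBIC)
    def L(pts,col):
        p=(proj(n,tow(pts,C2))-[x0,y0]+.4)*k; cv2.polylines(c,[p.round().astype(np.int32)],False,col,1)
    for sx in(-1,1):
        L([[sx*116,-165,136],[sx*116,165,136]],(0,255,0))
        x=sx*(116-90*np.cos(1.484));L([[x,-165,136],[x,165,136]],(0,0,255))
        L([[-106,sx*162,136],[106,sx*162,136]],(0,255,0))
        y=sx*(162-108*np.cos(1.484));L([[-106,y,136],[106,y,136]],(0,0,255))
    L([[-125,-170,0],[125,-170,0],[125,170,0]],(255,255,0))
    cv2.imwrite(f"pics/{f}.png",c)
draw("top",255,115,400,245,5,"td33");draw("scene",240,130,430,300,4,"sd33")
```

```text
(no output)
```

View pics/td33.png

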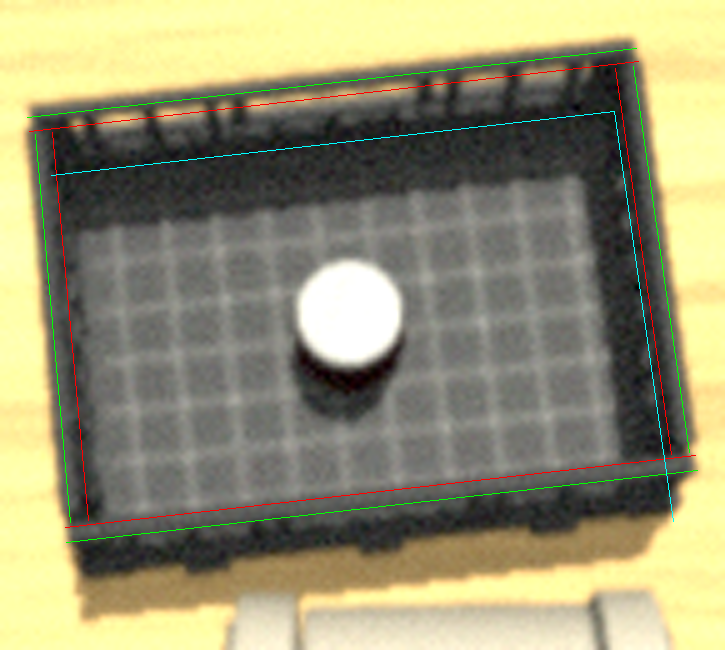

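View pics/sd33.png

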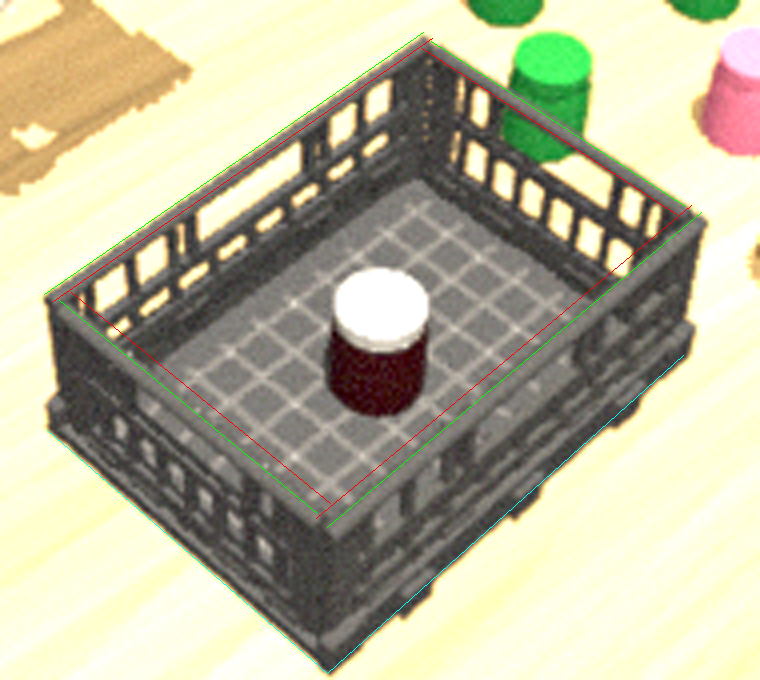

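The overlay shows the rims within about 3 mm of their ideal spacing on the sides and about 1 mm on the ends. The 5° lines lie about 8 mm in, so all walls are inside the limit. Handing in.

Run:
```python
from h import *
a=cv2.imread("pics/top0.png");b=cv2.imread("pics/top33.png")
print({k:float(cv2.absdiff(a[w],b[w]).mean()) for k,w in dict(tall=np.s_[185:235,450:510],empty=np.s_[110:160,425:470],onion=np.s_[130:165,210:245]).items()})
print(arm.job_done())
```

```text
{'tall': 4.2235555555555555, 'empty': 4.0931851851851855, 'onion': 4.170884353741497}
the job is handed in; nothing more can be done
None
```

The crate is set up with the squat jar standing inside it, and I handed the job in at about 41 s of the 72 s allowed. No verdict was reported, so what follows rests on my own checks.

**How it went:** I pinched each long side by its rim and swung it up along its arc. I then did the same with the two ends and pressed both home with an open finger. Last, I gripped the squat jar between the green and pink lookalikes and lowered it until the crate floor carried it. Then I let go and withdrew the arm.

**Last checks:**
- **Jar:** it stands upright near the middle of the crate floor, with the gripper clear.
- **Crate:** it lies flat on the bench.
- **Ends:** both ends' rims are within about 1 mm of the upright positions.
- **Bystanders:** the tall jar, empty jar and onion show only noise-level change between the first and last pictures.

**What disagreed:**
- **Left end:** it stood about 7 mm short of its stop (near the 5° limit) after the first lift. I pressed it home after raising the right end.
- **Crate position:** it slid up to about 10 mm back and forth while I pulled the walls up, and ended within a few millimetres of where it began.
- **Long sides:** their rims measured about 3 mm closer together than ideal. That is at most 2° for one wall, within the 5° allowed, and about the size of my measuring error. I did not re-press them.

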